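# Load a row of canisters into a packing case and latch its gate

### The arm

A 6-joint arm with a two-finger parallel gripper is mounted at the origin on the work surface. World frame = base frame: x ahead of the robot, y to its left, z up, the work surface at z = 0. Lengths are in mm, angles in rad, forces in N, time in s.
With the tool pointing down it reaches from about 350 to 775 mm from the base axis. Payload 7.3 kg.
Tool frame: the origin (TCP) lies at the very end of the fingers, on their centre line; the grasp point (between the pads) lies 19 mm behind it; z points along the fingers, y is the line along which they close (so a half turn about z gives the same grasp; the last joint's range is limited). The gripper opens to 92 mm and grips with 3 to 60 N. Pads are 19 mm wide; open, the fingers measure 130 mm over their backs; the gripper's body (75 mm by 190 mm) begins 47 mm behind the grasp point.
Start: joints at [-1.249, 0.342, 1.524, -0, 1.275, -0.146], TCP at [236.759, -468.604, 226.741] pointing down, gripper open.
Joint ranges: [-2.53, 2.53], [-0.77, 2.02], [0.04, 2.7], [-1, 4.14], [0.28, 2.66], [-3.11, 3.11]. Speed limits (rad/s): [2.57, 2.57, 3.14, 3.14, 3.14, 3.14].

### API

Orientations are given as [roll, pitch, yaw] about the fixed x, y, z axes, in that order (R = Rz(yaw) Ry(pitch) Rx(roll)).
In Python, from plant import bot gives the robot as it stands.
- The arm moves only by the tool send_rows, never from a script. Its argument "rows" is a list of rows, each an object of numbers: "x", "y", "z": the shift along the tool's x, y, z in units of 0.2 m (1.0 is 0.2 m); "ax", "ay", "az": the turn, a rotation vector about the tool's x, y, z in units of 60 degrees (1.0 is 60 degrees); "jaw": the opening, from -1 (shut) to 1 (fully open), so that 0 is half open. In form: [{"x": .., "y": .., "z": .., "ax": .., "ay": .., "az": .., "jaw": ..}, ...]. A call has exactly 10 rows; each row is the pose to reach, as a shift and turn from the pose commanded when the call began, along the tool's axes at that moment; what a row does not reach only later rows make up. A row lasts 1/8 s, in which the tool goes at most 62.5 mm and 10.7 degrees, less where a joint would pass 70% of its speed; a pose out of reach is approached as far as the arm can. A call with a number of a shift or a turn outside -1 to 1 is refused whole. A call with a gripper value outside its range is refused whole. The fingers move at their own pace and stop on an object; the grip force is fixed at half the most. Time passes only in rows, so rows that repeat a pose let the fingers close, or fill a call up. It gives the time, the measured TCP pose, the force, the opening and the grip force at its end, in the units of the state.
- bot.get_obs(): the state, without advancing time (a new reading comes with each control period).
- bot.capture(name): name is "scene" or "top" or "wrist"; returns (picture, depth): 400x640x3 uint8, red, green, blue; 400x640 float32, mm along the optical axis (not along the pixel's ray), 0 where there is no reading.
- bot.camera_model(name): a dict with "vertical_fov" (degrees; the focal length in pixels is half the picture's height over the tangent of half this angle, whatever the lens; pixels are square), "cx", "cy" (the principal point, pixels), "R" (3x3) and "t" (3): a world point X has camera coordinates R X + t; the wrist camera has in their place "T_tool_cam" (4x4, takes a point from camera to tool coordinates, whose origin is the TCP and whose axes are the flange's). Camera axes: x right, y down, z forward; pixel columns grow to the right and rows downward; lengths in mm; the calibration is good to about 2 mm. A picture is of the moment at which its call begins: read the wrist's pose just before it. camera_model takes no time and is no camera call.
- bot.close_job(): hands the job in; it is judged then, once.
The state is a dict: "time": time; "joint_positions": joint angles; "dq": joint speeds; "tau": joint torques, N m; "tool_pos": TCP position; "tcp_rot": TCP orientation; "contact_force": force on the tool from outside, world axes, zero at the start; "moment": the same for the moment, N m; "grip_width": finger opening in mm; "finger_force": force on a finger pad.
Only numpy, scipy, OpenCV 4.12 (cv2) and the standard library are available. Lean on these libraries where they do the work, as an engineer would, in place of code of your own. Each camera call takes 0.05 s, during which the arm holds its last target. There are 200 camera calls.

### The job

Push the row of four canisters, kept together as one straight row, along the loading board into the wooden case until the row is fully home against the back wall. Then swing the gate shut behind them, flip the draw latch's wire loop over the lip on the gate, and snap the latch lever down flat. Keep the canisters upright and leave everything else on the bench where it is.

Things in the scene. Friction and masses are not known exactly. Their poses are not given: they have to be found in the camera images.
- case: Fixed light-wood packing case with a loading board before its mouth. Origin: on the bench, under the centre of the mouth. x level into the case (push direction, roughly to the robot's left), y roughly towards the robot, z up. Board and case floor: one level, 6 mm above the bench, x = -330 to 262 mm, 104 mm wide. Inside 74 mm wide, roof underside z = 84, roof top z = 96; mouth edges taper outward.
- canister_1: Leading canister, nearest the mouth. All four are alike: white square box 60 x 60 mm, 56 mm high, with a round grey lid 50 mm wide, 14 mm high on it (70 mm in all), about 0.25 kg. Origin: centre of the underside, z up, x along the row towards the case. The row stands on the board with 0.5 to 2.5 mm gaps. Home: centre at x = 220 mm in the case's frame.
- canister_2: Second canister of the row, as canister_1. Home at x = 160 mm.
- canister_3: Third canister of the row, as canister_1. Home at x = 100 mm.
- canister_4: The tail canister, farthest from the mouth, as canister_1. Home at x = 40 mm, its rear face 10 mm inside the mouth.
- gate (a joint): Angle of the gate (rad): 0 shut across the mouth, 1.57 standing straight out from the case, starts at 2.0 to 2.3 (swung out on the robot's side). Stiff hinge, stays where left; pushing its free end shut takes about 0.5 N.
- gate_hinge (a point): On the gate's upright hinge axis, 50 mm above the bench, at the mouth's robot-side corner: x = -5, y = 52 mm in the case's frame. The gate is a wood panel 10 mm thick, its mid-plane through the axis, 3 to 103 mm out from the axis, z = 8 to 88 mm; shut it lies at x = -10 to 0.
- gate_edge (a point): On the gate panel's outer face, at its free vertical edge, 103 mm from the hinge axis, 50 mm above the bench.
- lever (a joint): Angle of the latch lever (rad): 0 folded flat on the roof towards the back of the case, 1.57 upright, more leans over the mouth; starts at 1.75 to 2.0. Stays where left (about 1 N at the tip). With the loop hooked it is stiff below about 1.3 (up to 5 N at the tip), passes dead centre near 0.4, then snaps down.
- lever_pivot (a point): Pivot of the lever, at x = 35, y = 0, z = 110 mm in the case's frame; its axis is the case's y. The lever is a steel plate 24 mm wide and 5 mm thick from 7 to 77 mm from the pivot, with a 10 mm round bead at its end.
- lever_tip (a point): Centre of the lever's end, 77 mm from the pivot.
- loop (a joint): Angle of the wire loop relative to the lever (rad). Starts near 4.1: thrown back, leaning away from the mouth behind the lever, against a stop. Decreases as the loop is flipped over towards the gate; past upright it falls by its own weight. About 1.2 to 1.5 lying on the keeper's ledge with the lever upright, 0 when latched.
- loop_bar (a point): Centre of the loop's crossbar: steel, 8 mm thick, along the case's y from 26 mm on the far side to 64 mm on the robot's side, where its last 26 mm wear a 13 mm rubber sleeve (finger tab). Hooked: on the ledge outside the lip, z = 98, x = -17 to -30 mm in the case's frame with the lever up, x = -14 with it down.
- hammer: Hammer, a bystander lying on the bench, to be left alone. Origin: on its underside.
- screwdriver: Screwdriver, a bystander lying on the bench, to be left alone. Origin: on its underside.
- wrench: Wrench, a bystander lying on the bench, to be left alone. Origin: on its underside.
- tin: Tin, 90 mm wide, 85 mm high, a bystander lying on the bench, to be left alone. Origin: on its underside.
- mug: White mug, 80 mm wide, 90 mm high, a bystander lying on the bench, to be left alone. Origin: on its underside.
- tape_measure: Tape measure, 70 x 65 x 38 mm, a bystander lying on the bench, to be left alone. Origin: on its underside.
- offcut: Wood offcut, 140 x 50 x 22 mm, a bystander lying on the bench, to be left alone. Origin: on its underside.
- case_back (a point): Foot of the back wall's inner face, centre: x = 250, z = 6 mm in the case's frame. The case is 250 mm deep, the row of four 240 mm long. A draw latch stands upright on the roof 35 mm behind the mouth, up to z = 195; a hand held vertically would hit it while pushing the tail home, so lean the tool.
- keeper (a point): On the steel keeper of the gate: centre of the top face's outer part, 22 mm outside the panel's mid-plane, 52 mm from the hinge axis, z = 94 mm. The ledge is 32 mm wide and reaches 37 mm out from the mid-plane. A lip 28 mm wide stands on it above the panel up to z = 113, leaning slightly outward; its outer face is 1 to 6 mm outside the mid-plane.
- loop_pivot (a point): Pivot of the loop on the lever, 20 mm from the lever's pivot and 65 mm from the crossbar. The loop is 52 mm wide, so the lever fits inside it.
Not all that is in view belongs to the job. Leave any blue look-alike of the canister_3 alone.

How it is judged (in metres and radians):
On the way, in this order (a step that is already met when the one before it is completed fails the run):
1. the whole row is home in the case: leading canister within 7 mm of the back wall, tail within 7 mm of its home (x of canister_1 in the frame of case above 0.213 m and x of canister_4 in the frame of case above 0.033 m), for 0.2 s.
2. the gate is shut (within 0.06 rad) (all of step 1 and value of joint gate below 0.06 rad), for 0.2 s.
3. the loop lies over the keeper, outside the lip, with the lever still up (value of joint gate below 0.06 rad and x of loop_bar in the frame of case below -0.009 m and z of loop_bar in the frame of case below 0.107 m and value of joint lever above 1 rad), for 0.2 s.
4. the lever is snapped down with the loop hooked (value of joint gate below 0.06 rad and x of loop_bar in the frame of case below -0.009 m and z of loop_bar in the frame of case below 0.107 m and value of joint lever below 0.08 rad), for 0.2 s.
At the end, for the whole second after the job is handed in: All four canisters upright and at rest in the case, leading one within 7 mm of the back wall and tail within 7 mm of its home; gate shut within 0.06 rad; the loop's bar on the keeper ledge outside the lip; the lever down within 0.08 rad of flat (all of step 1 and all of step 4 and linear speed of each of canister_1, canister_2, canister_3, canister_4 below 0.02 m/s and angle between each of canister_1, canister_2, canister_3, canister_4's own z axis and vertical below 0.1 rad); the robot touches nothing.
It fails at once if a canister tips over (more than 0.35 rad) (angle between any of canister_1, canister_2, canister_3, canister_4's own z axis and vertical above 0.35 rad).
It fails at once if the row comes apart: centres of the first and last canister more than 205 mm apart (horizontal distance between canister_1 and canister_4 above 0.205 m).
It fails at once if the row buckles: a canister twists more than 0.3 rad from the case's axis or strays more than 25 mm sideways from it (angle between the x axis of any of canister_1, canister_2, canister_3, canister_4 and the x axis of case, either way round above 0.3 rad or y of any of canister_1, canister_2, canister_3, canister_4 in the frame of case above 0.025 m or y of any of canister_1, canister_2, canister_3, canister_4 in the frame of case below -0.025 m).
It fails at once if something else on the bench is shifted by more than 30 mm (distance of any of hammer, screwdriver, wrench, tin, mug, tape_measure, offcut from where it was at the start of the episode above 0.03 m).
It also fails if it takes over 70 s, if anything falls off the work surface, if the arm or the gripper's body presses on something with over 40 N, if the wrist force passes 120 N, or if a joint passes its speed limit or range.

## Working session

There is one attempt and no reset: what is moved stays moved. The work goes in short steps, Python scripts to look and compute and a tool call to move; the robot and the scene stay as the last step left them, time stands still between calls to the robot, and variables do not carry over. Pictures are saved under pics/ and viewed, at most 12 in all, crops included, and the job is handed in when it is done.

Besides the shell and the picture viewer there is one more tool, called after "Call:" as a command line: name --argument value ..., lists and objects as JSON in quotes. send_rows: Moves the arm, as the interface text tells. Its arguments: {"type":"object","properties":{"rows":{"type":"array","items":{"type":"object","properties":{"x":{"type":"number","minimum":-1,"maximum":1},"y":{"type":"number","minimum":-1,"maximum":1},"z":{"type":"number","minimum":-1,"maximum":1},"ax":{"type":"number","minimum":-1,"maximum":1},"ay":{"type":"number","minimum":-1,"maximum":1},"az":{"type":"number","minimum":-1,"maximum":1},"jaw":{"type":"number"}}}}},"required":["rows"]}

```bash
mkdir -p pics; ls; python3 - <<'E'
from plant import bot
import cv2,numpy as np
o=bot.get_obs();print(o)
for n in ("scene","top"):
    p,d=bot.capture(n);np.savez(f"{n}0.npz",p=p,d=d);cv2.imwrite(f"pics/{n}0.png",p[:,:,::-1]);print(n,bot.camera_model(n))
print(bot.camera_model("wrist"))
E
```

```text
pics
{'time': 0.0, 'joint_positions': array([-1.24902598e+00,  3.42719324e-01,  1.52501261e+00,  2.33033569e-05,
        1.27541444e+00, -1.46007759e-01]), 'dq': array([-0.00055965,  0.00104121,  0.00107081,  0.00064633,  0.00142208,
        0.00075912]), 'tau': array([-1.14687671e-03, -4.31246567e+01, -2.44225305e+01,  7.17203692e-02,
        5.59252349e-02, -1.25113656e-04]), 'tool_pos': array([ 236.61645464, -468.19644041,  226.04827366]), 'tcp_rot': array([-3.14005871e+00, -2.48096290e-04,  4.67771116e-01]), 'contact_force': array([-0.52848447, -0.45409402, -0.09516405]), 'moment': array([-0.01908313, -0.00634668, -0.02824346]), 'finger_force': 0.0, 'grip_width': 91.90223336577678}
scene {'vertical_fov': 56.70650038163245, 'cx': 323.3819708063822, 'cy': 196.0768197853244, 'R': array([[ 0.04927145,  0.9987624 ,  0.00678171],
       [ 0.82177951, -0.03667942, -0.56862383],
       [-0.56767135,  0.03358999, -0.82256972]]), 't': array([ -11.17758505, -385.95870649, 1475.64701648])}
top {'vertical_fov': 55.4427079929114, 'cx': 316.14696560681796, 'cy': 200.46475116835387, 'R': array([[ 0.01556819, -0.9998379 ,  0.0090447 ],
       [-0.99535005, -0.01635702, -0.09492485],
       [ 0.09505741, -0.00752483, -0.99544335]]), 't': array([ -17.65444412,  561.76731875, 1288.16667825])}
{'vertical_fov': 58.64079444837324, 'cx': 313.99330962592614, 'cy': 189.47995786670123, 'T_tool_cam': array([[-1.73290820e-05, -9.60091744e-01, -2.79685257e-01,
         7.41311958e+01],
       [ 9.99999988e-01,  2.61030124e-05, -1.51564544e-04,
         2.05672672e-01],
       [ 1.52816495e-04, -2.79685257e-01,  9.60091732e-01,
        -1.58629933e+02],
       [ 0.00000000e+00,  0.00000000e+00,  0.00000000e+00,
         1.00000000e+00]])}
```

View pics/scene0.png

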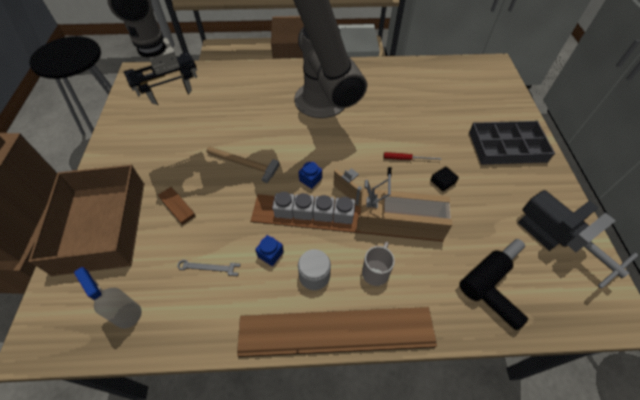

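View pics/top0.png

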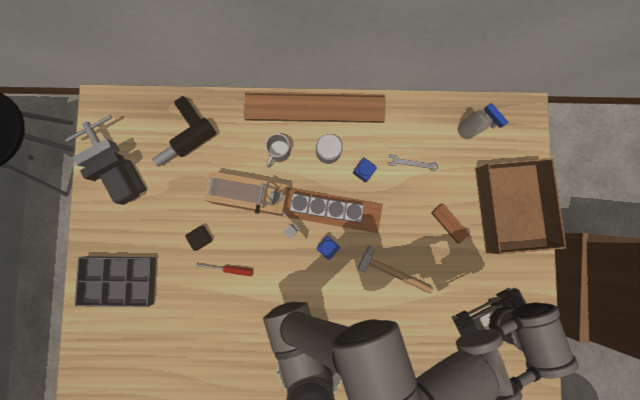

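The top view shows the four white canisters with grey lids at about (300,203), (318,206), (336,209) and (354,212). The case is at (208-285, 175-210), the latch at (270,192) and the gate near (292,230). The two blue boxes at (365,170) and (328,247) are look-alikes and I will leave them alone. The real canister_3 is the white third one in the row, at (336,209).

```bash
cat > h.py <<'E'
from plant import bot
import cv2,numpy as np
from scipy.spatial.transform import Rotation as Ro
def cam(n,o=None):
    m=bot.camera_model(n);f=200/np.tan(np.radians(m["vertical_fov"]/2))
    K=np.array([[f,0,m["cx"]],[0,f,m["cy"]],[0,0,1]])
    if n=="wrist":
        T=np.eye(4);T[:3,:3]=Ro.from_euler("xyz",o["tcp_rot"]).as_matrix();T[:3,3]=o["tool_pos"]
        T=np.linalg.inv(T@m["T_tool_cam"]);return K,T[:3,:3],T[:3,3]
    return K,np.array(m["R"]),np.array(m["t"])
def cloud(d,c):
    K,R,t=c;v,u=np.indices(d.shape)
    P=np.stack([(u-K[0,2])/K[0,0]*d,(v-K[1,2])/K[1,1]*d,d],-1)
    return (P-t)@R
def ray(uv,c,z):
    K,R,t=c;uv=np.atleast_2d(uv);q=np.c_[uv,np.ones(len(uv))]@np.linalg.inv(K).T@R;C=-R.T@t
    return C+q*((z-C[2])/q[:,2])[:,None]
def pix(X,c):
    K,R,t=c;q=(np.atleast_2d(X)@R.T+t)@K.T;return q[:,:2]/q[:,2:]
E
python3 - <<'E'
from h import *
z=np.load("top0.npz");c=cam("top");P=cloud(z["d"],c)
crop=z["p"][150:270,190:400,::-1]
cv2.imwrite("pics/c.png",cv2.resize(crop,None,fx=3.8,fy=3.8,interpolation=cv2.INTER_CUBIC))
print(np.nanmedian(P[320:340,200:240,2]))
h=P[150:270,190:400,2]
m=((abs(h-76)<5)).astype(np.uint8)
n,l,s,ce=cv2.connectedComponentsWithStats(m)
for i in range(1,n):
    if s[i,4]>40: print(s[i,4],ce[i]+[190,150],P[150:270,190:400][l==i].mean(0).round(1))
E
```

```text
0.9831833465606548
57 [328.85964912 155.75438596] [709.2 -48.7  75.1]
165 [299.32727273 202.62424242] [549.2  47.5  76. ]
169 [317.65680473 205.76331361] [539.7 -13.6  76. ]
166 [335.96987952 208.93975904] [530.1 -74.5  76.1]
165 [354.2        211.41212121] [ 522.9 -135.1   76.1]
42 [330.61904762 248.76190476] [398.6 -58.5  72.9]
```

View pics/c.png

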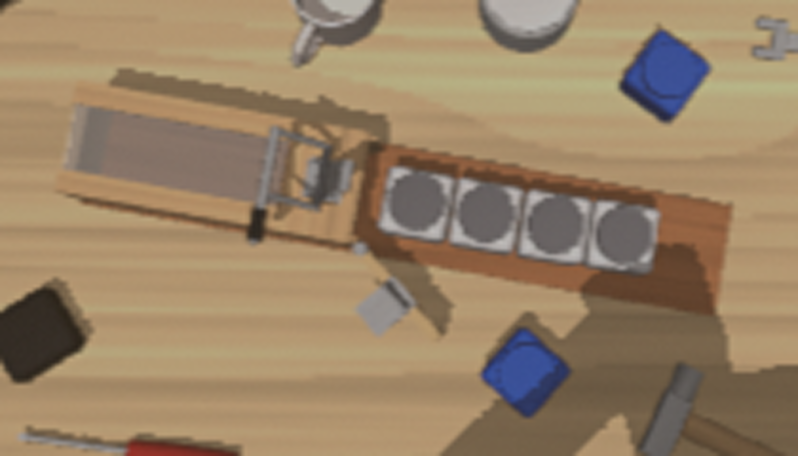

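```bash
python3 - <<'E'
from h import *
z=np.load("top0.npz");c=cam("top");P=cloud(z["d"],c)
e=np.array([26.3,182.6]);e/=np.linalg.norm(e);f=np.array([-e[1],e[0]])
c1=np.array([549.2,47.5])
S=P[150:270,190:400].reshape(-1,3);q=np.c_[(S[:,:2]-c1)@e,(S[:,:2]-c1)@f,S[:,2]]
def rep(n,m):
    r=cv2.minAreaRect(S[m][:,:2].astype(np.float32));
    print(n,m.sum(),"along",np.percentile(q[m,0],[0,1,99,100]).round(1),"across",np.percentile(q[m,1],[0,1,99,100]).round(1),r)
near=abs(q[:,1])<62
rep("board",near&(abs(q[:,2]-6)<2.5)&(q[:,0]<25)&(q[:,0]>-300))
for a,b in((-270,-230),(-230,-210),):
    m=near&(abs(q[:,2]-6)<2.5)&(q[:,0]>a)&(q[:,0]<b);rep("b",m)
m=near&(abs(q[:,2]-96)<4)&(q[:,0]>0);rep("roof",m)
hist=np.histogram(q[near&(q[:,0]>60)][:,2],bins=np.arange(0,210,6));print(hist[0])
m=near&(q[:,2]>60)&(q[:,2]<100)&(q[:,0]>30);rep("case",m)
m=(q[:,2]>70)&(q[:,2]<130)&(q[:,1]>45)&(abs(q[:,0])<80);rep("gate",m)
for x,y,w in q[m].round(0):print((x,y,w),end=' ')
m=(q[:,2]>120)&near;print()
for x,y,w in q[m].round(0):print((x,y,w),end=' ')
E
```

```text
board 937 along [-299.3 -288.    21.3   25. ] across [-61.9 -59.7  58.7  61.9] ((529.6090698242188, -88.23068237304688), (324.25408935546875, 123.80669403076172), 81.80015563964844)
b 223 along [-269.9 -269.5 -230.6 -230.1] across [-55.9 -49.6  53.5  54.2] ((514.376220703125, -200.22189331054688), (39.723167419433594, 110.09151458740234), 82.14104461669922)
b 79 along [-229.9 -229.9 -210.2 -210.1] across [-51.8 -50.1  55.5  58.6] ((514.4552612304688, -169.81118774414062), (19.749874114990234, 110.39962768554688), 81.7271728515625)
roof 1791 along [ 26.9  49.5 302.9 307.1] across [-55.3 -53.5  44.5  60.2] ((571.0816650390625, 212.20140075683594), (280.6941833496094, 111.33082580566406), 80.6732177734375)
[ 580   68   16    2    8    2    6    6    2    4    9    5    5    7
   34 1083  852   26    1    9    3   14   33    8   11   10   13    6
   11   10   36   60    4    0]
case 2029 along [ 30.3  43.  302.9 307.1] across [-55.3 -53.4  46.1  61.2] ((570.8425903320312, 213.96875), (277.2836608886719, 112.3755111694336), 80.6732177734375)
gate 216 along [-40.9 -37.6  66.1  78.4] across
[... 25393 characters left out ...]
.float64(185.0)) (np.float64(119.0), np.float64(55.0), np.float64(192.0)) (np.float64(117.0), np.float64(55.0), np.float64(186.0)) (np.float64(113.0), np.float64(54.0), np.float64(190.0)) (np.float64(111.0), np.float64(54.0), np.float64(187.0)) (np.float64(122.0), np.float64(59.0), np.float64(189.0)) (np.float64(119.0), np.float64(58.0), np.float64(190.0)) (np.float64(116.0), np.float64(58.0), np.float64(189.0)) (np.float64(113.0), np.float64(57.0), np.float64(189.0)) (np.float64(110.0), np.float64(56.0), np.float64(184.0)) (np.float64(119.0), np.float64(61.0), np.float64(186.0)) (np.float64(116.0), np.float64(60.0), np.float64(185.0)) (np.float64(112.0), np.float64(60.0), np.float64(189.0))
```

Canister spacing is about 61.5 mm and the case yaw about 81°. The roof top is at z≈96, the lever tip at z≈188 and the gate angle near 2.2. Next I move the wrist camera over the case for a finer measurement.

Call:
send_rows --rows '[{"z":-0.3},{"z":-0.6,"x":0.2,"y":-0.2},{"z":-0.7,"x":0.5,"y":-0.5},{"z":-0.7,"x":0.8,"y":-0.8},{"z":-0.7,"x":1,"y":-1},{"z":-0.7,"x":1,"y":-1},{"z":-0.7,"x":1,"y":-1},{"z":-0.7,"x":1,"y":-1},{"z":-0.7,"x":1,"y":-1},{"z":-0.7,"x":1,"y":-1}]'

```text
schema error: expected keys x, y, z, ax, ay, az, jaw
```

Call:
send_rows --rows '[{"x":0.3,"y":-0.2},{"x":0.6,"y":-0.4},{"x":0.9,"y":-0.6},{"x":1,"y":-0.6},{"x":1,"y":-0.6},{"x":1,"y":-0.6},{"x":1,"y":-0.6},{"x":1,"y":-0.6},{"x":1,"y":-0.6},{"x":1,"y":-0.6}]'

```text
schema error: expected keys x, y, z, ax, ay, az, jaw
```

Call:
send_rows --rows '[{"x":0,"y":0,"z":-0.3,"ax":0,"ay":0,"az":0,"jaw":-1},{"x":0.2,"y":-0.2,"z":-0.6,"ax":0,"ay":0,"az":0,"jaw":-1},{"x":0.5,"y":-0.5,"z":-0.7,"ax":0,"ay":0,"az":0,"jaw":-1},{"x":0.8,"y":-0.8,"z":-0.7,"ax":0,"ay":0,"az":0,"jaw":-1},{"x":1,"y":-1,"z":-0.7,"ax":0,"ay":0,"az":0,"jaw":-1},{"x":1,"y":-1,"z":-0.7,"ax":0,"ay":0,"az":0,"jaw":-1},{"x":1,"y":-1,"z":-0.7,"ax":0,"ay":0,"az":0,"jaw":-1},{"x":1,"y":-1,"z":-0.7,"ax":0,"ay":0,"az":0,"jaw":-1},{"x":1,"y":-1,"z":-0.7,"ax":0,"ay":0,"az":0,"jaw":-1},{"x":1,"y":-1,"z":-0.7,"ax":0,"ay":0,"az":0,"jaw":-1}]'

```text
time: 1.35
tool_pos: [324.8, -200.8, 366.4]
tcp_rot: [-3.141, 0.0, 0.466]
contact_force: [-0.5, -0.3, 1.0]
grip_width: 1.0
finger_force: 0.0
```

Call:
send_rows --rows '[{"x":0.3,"y":-0.2,"z":0,"ax":0,"ay":0,"az":0,"jaw":-1},{"x":0.6,"y":-0.4,"z":0,"ax":0,"ay":0,"az":0,"jaw":-1},{"x":0.9,"y":-0.6,"z":0,"ax":0,"ay":0,"az":0,"jaw":-1},{"x":1,"y":-0.6,"z":0,"ax":0,"ay":0,"az":0,"jaw":-1},{"x":1,"y":-0.6,"z":0,"ax":0,"ay":0,"az":0,"jaw":-1},{"x":1,"y":-0.6,"z":0,"ax":0,"ay":0,"az":0,"jaw":-1},{"x":1,"y":-0.6,"z":0,"ax":0,"ay":0,"az":0,"jaw":-1},{"x":1,"y":-0.6,"z":0,"ax":0,"ay":0,"az":0,"jaw":-1},{"x":1,"y":-0.6,"z":0,"ax":0,"ay":0,"az":0,"jaw":-1},{"x":1,"y":-0.6,"z":0,"ax":0,"ay":0,"az":0,"jaw":-1}]'

```text
time: 2.6
tool_pos: [449.4, -2.8, 366.8]
tcp_rot: [3.141, -0.0, 0.467]
contact_force: [-1.0, -0.5, 0.4]
grip_width: 0.3
finger_force: 0.0
```

```bash
python3 - <<'E'
from h import *
o=bot.get_obs();print(o["tool_pos"],o["tcp_rot"],o["time"],o["joint_positions"].round(2))
p,d=bot.capture("wrist");np.savez("w1.npz",p=p,d=d,tp=o["tool_pos"],tr=o["tcp_rot"]);cv2.imwrite("pics/w1.png",p[:,:,::-1])
E
```

```text
[449.39244742  -2.84032719 366.8283244 ] [ 3.14132862e+00 -2.13478605e-04  4.67342765e-01] 2.6 [-0.18  0.12  1.43 -0.    1.59  0.93]
```

View pics/w1.png

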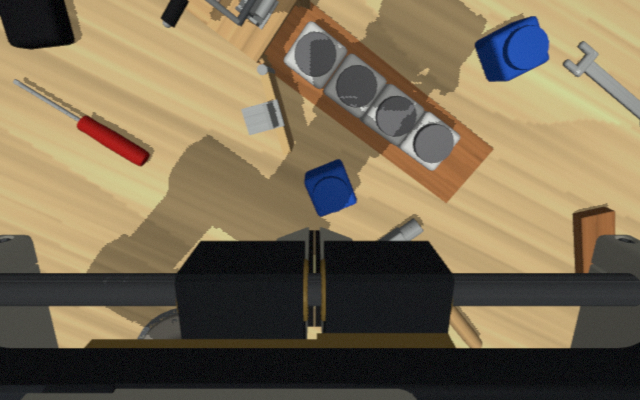

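The wrist view shows the lids at (315,54), (357,86), (396,117) and (434,143), the board end at (470,175) and the gate's keeper at (262,117). The case is cut off at the top, so I shift up and left.

Call:
send_rows --rows '[{"x":0.3,"y":-0.2,"z":0,"ax":0,"ay":0,"az":0,"jaw":-1},{"x":0.6,"y":-0.3,"z":0,"ax":0,"ay":0,"az":0,"jaw":-1},{"x":0.7,"y":-0.3,"z":0,"ax":0,"ay":0,"az":0,"jaw":-1},{"x":0.7,"y":-0.3,"z":0,"ax":0,"ay":0,"az":0,"jaw":-1},{"x":0.7,"y":-0.3,"z":0,"ax":0,"ay":0,"az":0,"jaw":-1},{"x":0.7,"y":-0.3,"z":0,"ax":0,"ay":0,"az":0,"jaw":-1},{"x":0.7,"y":-0.3,"z":0,"ax":0,"ay":0,"az":0,"jaw":-1},{"x":0.7,"y":-0.3,"z":0,"ax":0,"ay":0,"az":0,"jaw":-1},{"x":0.7,"y":-0.3,"z":0,"ax":0,"ay":0,"az":0,"jaw":-1},{"x":0.7,"y":-0.3,"z":0,"ax":0,"ay":0,"az":0,"jaw":-1}]'

```text
time: 3.9
tool_pos: [547.4, 114.0, 366.8]
tcp_rot: [3.141, -0.0, 0.468]
contact_force: [0.5, 0.2, -0.4]
grip_width: 0.1
finger_force: 0.0
```

```bash
python3 - <<'E'
from h import *
o=bot.get_obs();print(o["tool_pos"],o["tcp_rot"],o["time"])
p,d=bot.capture("wrist");np.savez("w2.npz",p=p,d=d,tp=o["tool_pos"],tr=o["tcp_rot"]);cv2.imwrite("pics/w2.png",p[:,:,::-1])
c=cam("wrist",o);P=cloud(d,c).reshape(-1,3);P=P[(d.ravel()>250)]
z=np.load("w1.npz");o1=dict(tool_pos=z["tp"],tcp_rot=z["tr"]);P1=cloud(z["d"],cam("wrist",o1));
# lids from w1
m=(abs(P1[...,2]-76)<3).astype(np.uint8);n,l,s,ce=cv2.connectedComponentsWithStats(m)
for i in range(1,n):
    if s[i,4]>300: print("lid",s[i,4],ce[i].round(),cv2.minEnclosingCircle(np.float32(P1[l==i][:,:2])))
# roof/wall tops z~96
m=(abs(P[:,2]-96)<3)&(P[:,1]>70);S=P[m]
a=np.radians(80.7);e=np.array([np.cos(a),np.sin(a)]);f=np.array([-e[1],e[0]])
u,v=S[:,:2]@e,S[:,:2]@f
for lo in range(int(u.min()),int(u.max()),20):
    k=(u>=lo)&(u<lo+20);
    if k.sum()>20: print(lo,k.sum(),np.percentile(v[k],[0.5,99.5]).round(1))
for lo in range(-600,-400,10):
    k=(v>=lo)&(v<lo+10)
    if k.sum()>20: print("v",lo,np.percentile(u[k],[0.5,99.5]).round(1))
E
```

```text
[547.36981239 114.02523995 366.75310052] [ 3.14144313e+00 -7.68450724e-05  4.67713351e-01] 3.9
lid 1454 [314.  54.] ((548.1138916015625, 46.196205139160156), 24.927906036376953)
lid 1359 [356.  86.] ((538.1874389648438, -15.116959571838379), 24.923063278198242)
lid 1269 [395. 116.] ((528.9176635742188, -76.332275390625), 24.860506057739258)
lid 1193 [433. 143.] ((521.5015258789062, -136.46026611328125), 25.100568771362305)
142 220 [-457.3 -422.8]
162 55 [-488.2 -427.2]
182 900 [-583.5 -486.3]
202 677 [-583.7 -486.3]
222 1101 [-583.5 -486.4]
242 845 [-583.5 -486.4]
262 1437 [-583.2 -486.1]
282 1471 [-583.4 -486.3]
302 1497 [-583.2 -486.4]
322 1532 [-583.3 -486.2]
342 1589 [-583.3 -486.3]
362 1631 [-583.2 -486.2]
382 1638 [-583.  -486.2]
402 1459 [-574.6 -486. ]
422 1066 [-561.1 -486.2]
v -590 [183.8 395.9]
v -580 [183.6 407.7]
v -570 [183.7 422.5]
v -560 [183.6 435.6]
v -550 [183.9 437.6]
v -540 [219.7 437.4]
v -530 [219.3 437.4]
v -520 [192.5 437.5]
v -510 [183.9 438.5]
v -500 [183.7 439.2]
v -490 [169.9 439.4]
v -460 [145.9 153.3]
v -450 [143.7 160.4]
v -440 [143.1 167.7]
v -430 [152.7 165.5]
```

View pics/w2.png

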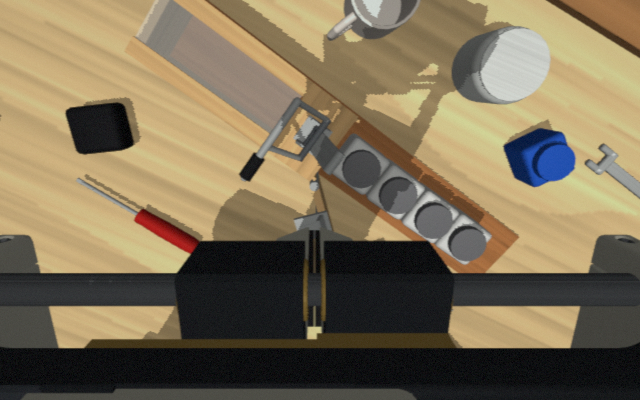

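The wrist view now shows the whole case, with the loop bar and its black sleeve at (250,165), the lever at (310,130) and the tin at (512,65). The case frame comes out as yaw 80.7° with the mouth at u=183.6. Next I get the gate and lever angles and search for a collision-free lean of the tool.

```bash
cat >> h.py <<'E'
A=np.radians(80.73);E=np.array([np.cos(A),np.sin(A),0]);F=np.array([-E[1],E[0],0]);O=E*183.6-F*534.8
C=np.stack([E,F,[0,0,1]],1)       # case->world rotation
def tocase(P):return (P-O)@C
def toworld(q):return O+np.asarray(q)@C.T
E
python3 - <<'E'
from h import *
for n in("w1","w2"):
    z=np.load(n+".npz");P=cloud(z["d"],cam("wrist",dict(tool_pos=z["tp"],tcp_rot=z["tr"])));q=tocase(P)[z["d"]>250]
    m=(q[:,1]>56)&(q[:,1]<150)&(q[:,0]<0)&(q[:,0]>-110)&(abs(q[:,2]-88)<2.5)
    g=q[m];r=np.hypot(g[:,0]+5,g[:,1]-52);an=np.arctan2(-(g[:,0]+5),-(g[:,1]-52));print(n,"gate",m.sum(),np.median(an),r.max(), np.median(an[r>70]))
    m=(q[:,2]>120)&(abs(q[:,1])<10)&(q[:,0]>-5)&(q[:,0]<60);L=q[m]
    if m.sum()>10:
        t=L[L[:,2]>L[:,2].max()-6].mean(0);print("levertip",t,len(L),np.arctan2(t[2]-110,t[0]-35))
    m=(q[:,2]>150)&(q[:,0]>50)&(q[:,0]<110)&(q[:,1]>30)&(q[:,1]<75)
    if m.sum()>5: print("bar",q[m].mean(0),q[m].min(0),q[m].max(0))
    m=(abs(q[:,2]-85)<4)&(q[:,1]<-90)&(q[:,1]>-260)&(q[:,0]<0)&(q[:,0]>-230)
    if m.sum()>50: print("tin",cv2.minEnclosingCircle(np.float32(q[m][:,:2])))
    m=(abs(q[:,2]-6)<2)&(abs(q[:,1])<45)&(q[:,0]<-275)
    if m.sum()>50: print("board end",np.percentile(q[m][:,0],[0.5,3]))
    m=(q[:,2]>5)&(q[:,2]<80)&(q[:,0]<-100)&(q[:,0]>-420)&(q[:,1]>-260)&(q[:,1]<-60)
    if m.sum(): print("far-side stuff ymax by x",[(x,q[m&(q[:,0]//40==x//40)][:,1].max().round()) for x in range(-400,-100,40) if (m&(q[:,0]//40==x//40)).sum()>5])
E
```

```text
w1 gate 457 2.1887070683651175 107.32142143308141 2.210306442820638
levertip [  2.3307298    2.95975762 187.22319467] 341 1.971014122614981
bar [ 63.6495466   53.19846894 188.09070175] [ 58.69716859  37.90472056 178.43969765] [ 71.46585342  67.40331454 191.50774435]
board end [-579.75374076 -537.20400299]
far-side stuff ymax by x [(-400, np.float64(-200.0)), (-360, np.float64(-193.0)), (-320, np.float64(-150.0)), (-280, np.float64(-116.0)), (-240, np.float64(-126.0))]
w2 gate 178 2.132013908762542 64.0240104892648 nan
levertip [ 3.92399424e+00 -2.24840473e-02  1.87126369e+02] 750 1.9538201857698132
bar [ 65.818846    48.06701365 188.14089031] [ 59.40278828  30.26543017 179.90771248] [ 72.32800082  66.27216451 191.94249289]
tin ((-114.52405548095703, -203.64927673339844), 40.99839782714844)
board end [-335.41086203 -333.89720628]
far-side stuff ymax by x [(-400, np.float64(-204.0)), (-360, np.float64(-194.0)), (-280, np.float64(-117.0)), (-240, np.float64(-126.0)), (-160, np.float64(-159.0)), (-120, np.float64(-158.0))]
  return _methods._mean(a, axis=axis, dtype=dtype,
  ret = ret.dtype.type(ret / rcount)
```

```bash
cat >> h.py <<'E'
def Rcase(lean,roll):  # tool rotation in case frame: tool z leans to +x by lean, then rolled about case x
    return Ro.from_euler("x",roll,degrees=True).as_matrix()@np.array([[0,0,0]]+[[0,0,0]]*2) if 0 else (Ro.from_euler("x",roll,degrees=True)*Ro.from_matrix([[1,0,0],[0,-1,0],[0,0,-1]])*Ro.from_euler("y",lean,degrees=True)).as_matrix()
def delta(q,Rc=None):
    o=bot.get_obs();R=Ro.from_euler("xyz",o["tcp_rot"]).as_matrix()
    d=R.T@(toworld(q)-o["tool_pos"])/200
    w=np.zeros(3) if Rc is None else Ro.from_matrix(R.T@C@Rc).as_rotvec(degrees=True)/60
    return d.round(3),w.round(3)
def where():
    o=bot.get_obs();R=Ro.from_euler("xyz",o["tcp_rot"]).as_matrix()
    print("t",round(o["time"],2),"case",tocase(o["tool_pos"]).round(1),"F(case)",(o["contact_force"]@C).round(1),"j",o["joint_positions"].round(2));return C.T@R
E
python3 - <<'E'
from h import *
print(where().round(2))
for r in(25,-25):print(Rcase(45,r).round(2))
print(delta((-330,3,250),Rcase(45,25)))
E
```

```text
t 3.95 case [ 17.2  12.9 366.7] F(case) [-0.8 -0.1 -0.8] j [ 0.07  0.35  1.14 -0.    1.66  1.17]
[[ 0.59 -0.81 -0.  ]
 [-0.81 -0.59  0.  ]
 [-0.    0.   -1.  ]]
[[ 0.71  0.    0.71]
 [-0.3  -0.91  0.3 ]
 [ 0.64 -0.42 -0.64]]
[[ 0.71  0.    0.71]
 [ 0.3  -0.91 -0.3 ]
 [ 0.64  0.42 -0.64]]
(array([-0.982,  1.432,  0.583]), array([ 0.701,  0.489, -0.676]))
```

Call:
send_rows --rows '[{"x":-0.2,"y":0.3,"z":0,"ax":0.0,"ay":0.0,"az":0.0,"jaw":-1},{"x":-0.4,"y":0.6,"z":0,"ax":0.1,"ay":0.07,"az":-0.1,"jaw":-1},{"x":-0.6,"y":0.9,"z":0,"ax":0.2,"ay":0.14,"az":-0.2,"jaw":-1},{"x":-0.7,"y":1,"z":0,"ax":0.3,"ay":0.21,"az":-0.29,"jaw":-1},{"x":-0.7,"y":1,"z":0,"ax":0.4,"ay":0.28,"az":-0.39,"jaw":-1},{"x":-0.7,"y":1,"z":0,"ax":0.5,"ay":0.35,"az":-0.48,"jaw":-1},{"x":-0.7,"y":1,"z":0,"ax":0.6,"ay":0.42,"az":-0.58,"jaw":-1},{"x":-0.7,"y":1,"z":0,"ax":0.7,"ay":0.49,"az":-0.68,"jaw":-1},{"x":-0.7,"y":1,"z":0,"ax":0.7,"ay":0.49,"az":-0.68,"jaw":-1},{"x":-0.7,"y":1,"z":0,"ax":0.7,"ay":0.49,"az":-0.68,"jaw":-1}]'

```text
time: 5.2
tool_pos: [512.8, -127.4, 367.0]
tcp_rot: [-2.564, -0.695, 1.014]
contact_force: [0.6, -0.0, 0.2]
grip_width: 0.5
finger_force: 0.0
```

```bash
python3 - <<'E'
from h import *
print(where().round(2))
for z in (150,36):print(delta((-330,3,z),Rcase(45,25)))
E
```

```text
t 5.2 case [-226.7    8.2  367. ] F(case) [ 0.  -0.6  0.2] j [-0.68  0.62  0.99  0.61  2.19 -0.15]
[[ 0.71  0.    0.71]
 [-0.3  -0.91  0.3 ]
 [ 0.64 -0.42 -0.64]]
(array([-1.053,  0.478,  0.327]), array([0.002, 0.003, 0.003]))
(array([-1.418,  0.717,  0.693]), array([0.002, 0.003, 0.003]))
```

Call:
send_rows --rows '[{"x":-0.3,"y":0.15,"z":0.1,"ax":0,"ay":0,"az":0,"jaw":-1},{"x":-0.6,"y":0.3,"z":0.2,"ax":0,"ay":0,"az":0,"jaw":-1},{"x":-0.85,"y":0.4,"z":0.28,"ax":0,"ay":0,"az":0,"jaw":-1},{"x":-1,"y":0.48,"z":0.33,"ax":0,"ay":0,"az":0,"jaw":-1},{"x":-1,"y":0.48,"z":0.33,"ax":0,"ay":0,"az":0,"jaw":-1},{"x":-1,"y":0.6,"z":0.5,"ax":0,"ay":0,"az":0,"jaw":-1},{"x":-1,"y":0.6,"z":0.4,"ax":0,"ay":0,"az":0,"jaw":-1},{"x":-1,"y":0.5,"z":0.35,"ax":0,"ay":0,"az":0,"jaw":-1},{"x":-1,"y":0.5,"z":0.33,"ax":0,"ay":0,"az":0,"jaw":-1},{"x":-1,"y":0.5,"z":0.33,"ax":0,"ay":0,"az":0,"jaw":-1}]'

```text
time: 6.45
tool_pos: [509.4, -223.2, 155.4]
tcp_rot: [-2.566, -0.697, 1.016]
contact_force: [0.2, -0.1, -0.7]
grip_width: 0.5
finger_force: 0.0
```

```bash
python3 - <<'E'
from h import *
where()
print(delta((-330,3,36),Rcase(45,25)))
print(delta((-290,3,36),Rcase(45,25)))
E
```

```text
t 6.45 case [-321.8   -3.9  155.4] F(case) [-0.  -0.2 -0.7] j [-0.79  0.88  1.07  0.44  1.95 -0.45]
(array([-0.422,  0.218,  0.366]), array([0.003, 0.002, 0.005]))
(array([-0.281,  0.218,  0.507]), array([0.003, 0.002, 0.005]))
```

Call:
send_rows --rows '[{"x":-0.14,"y":0.07,"z":0.12,"ax":0,"ay":0,"az":0,"jaw":-1},{"x":-0.28,"y":0.14,"z":0.24,"ax":0,"ay":0,"az":0,"jaw":-1},{"x":-0.42,"y":0.22,"z":0.37,"ax":0,"ay":0,"az":0,"jaw":-1},{"x":-0.42,"y":0.22,"z":0.37,"ax":0,"ay":0,"az":0,"jaw":-1},{"x":-0.42,"y":0.22,"z":0.37,"ax":0,"ay":0,"az":0,"jaw":-1},{"x":-0.39,"y":0.22,"z":0.4,"ax":0,"ay":0,"az":0,"jaw":-1},{"x":-0.36,"y":0.22,"z":0.43,"ax":0,"ay":0,"az":0,"jaw":-1},{"x":-0.32,"y":0.22,"z":0.47,"ax":0,"ay":0,"az":0,"jaw":-1},{"x":-0.28,"y":0.22,"z":0.51,"ax":0,"ay":0,"az":0,"jaw":-1},{"x":-0.28,"y":0.22,"z":0.51,"ax":0,"ay":0,"az":0,"jaw":-1}]'

```text
time: 7.7
tool_pos: [507.7, -188.4, 34.3]
tcp_rot: [-2.562, -0.697, 1.015]
contact_force: [-0.4, -0.1, -0.2]
grip_width: 0.5
finger_force: 0.0
```

```bash
python3 - <<'E'
from h import *
where()
print(delta((-190,3,36),Rcase(45,25)))
E
```

```text
t 7.7 case [-287.8    3.4   34.3] F(case) [-0.1  0.4 -0.2] j [-0.75  0.99  1.21  0.44  1.71 -0.53]
(array([0.352, 0.   , 0.339]), array([-0.001,  0.001,  0.005]))
```

Call:
send_rows --rows '[{"x":0.03,"y":0,"z":0.03,"ax":0,"ay":0,"az":0,"jaw":-1},{"x":0.06,"y":0,"z":0.06,"ax":0,"ay":0,"az":0,"jaw":-1},{"x":0.09,"y":0,"z":0.08,"ax":0,"ay":0,"az":0,"jaw":-1},{"x":0.12,"y":0,"z":0.11,"ax":0,"ay":0,"az":0,"jaw":-1},{"x":0.15,"y":0,"z":0.14,"ax":0,"ay":0,"az":0,"jaw":-1},{"x":0.18,"y":0,"z":0.17,"ax":0,"ay":0,"az":0,"jaw":-1},{"x":0.21,"y":0,"z":0.2,"ax":0,"ay":0,"az":0,"jaw":-1},{"x":0.24,"y":0,"z":0.23,"ax":0,"ay":0,"az":0,"jaw":-1},{"x":0.27,"y":0,"z":0.26,"ax":0,"ay":0,"az":0,"jaw":-1},{"x":0.3,"y":0,"z":0.29,"ax":0,"ay":0,"az":0,"jaw":-1}]'

```text
time: 8.95
tool_pos: [521.5, -106.8, 35.4]
tcp_rot: [-2.562, -0.697, 1.014]
contact_force: [-1.2, -4.0, -2.9]
grip_width: 0.1
finger_force: 2.0
```

```bash
cat >> h.py <<'E'
def lids(n="top"):
    o=bot.get_obs();p,d=bot.capture(n);P=cloud(d,cam(n,o));q=tocase(P)
    m=((abs(q[...,2]-76)<4)&(abs(q[...,1])<40)&(q[...,0]<5)&(q[...,0]>-330)&(d>250)).astype(np.uint8)
    k,l,s,ce=cv2.connectedComponentsWithStats(m)
    for i in range(1,k):
        if s[i,4]>40:print("lid",s[i,4],q[l==i].mean(0).round(1))
    return p,d,q
E
python3 - <<'E'
from h import *
where();print(delta((-100,3,36),Rcase(45,25)))
p,d,q=lids("top")
E
```

```text
t 8.95 case [-205.     3.    35.4] F(case) [-4.2  0.6 -2.9] j [-0.65  0.94  1.33  0.51  1.61 -0.49]
(array([ 0.373, -0.   ,  0.369]), array([0.   , 0.001, 0.004]))
lid 151 [-45.9  -0.6  76.4]
lid 157 [-106.3   -1.    76.2]
lid 139 [-164.1   -3.9   76.8]
```

Call:
send_rows --rows '[{"x":0.04,"y":0,"z":0.04,"ax":0,"ay":0,"az":0,"jaw":-1},{"x":0.08,"y":0,"z":0.08,"ax":0,"ay":0,"az":0,"jaw":-1},{"x":0.12,"y":0,"z":0.12,"ax":0,"ay":0,"az":0,"jaw":-1},{"x":0.16,"y":0,"z":0.16,"ax":0,"ay":0,"az":0,"jaw":-1},{"x":0.2,"y":0,"z":0.2,"ax":0,"ay":0,"az":0,"jaw":-1},{"x":0.24,"y":0,"z":0.24,"ax":0,"ay":0,"az":0,"jaw":-1},{"x":0.28,"y":0,"z":0.28,"ax":0,"ay":0,"az":0,"jaw":-1},{"x":0.32,"y":0,"z":0.32,"ax":0,"ay":0,"az":0,"jaw":-1},{"x":0.36,"y":0,"z":0.36,"ax":0,"ay":0,"az":0,"jaw":-1},{"x":0.4,"y":0,"z":0.4,"ax":0,"ay":0,"az":0,"jaw":-1}]'

```text
time: 10.25
tool_pos: [539.4, 4.6, 35.9]
tcp_rot: [-2.562, -0.697, 1.014]
contact_force: [-1.1, -4.1, -0.2]
grip_width: 0.6
finger_force: 2.7
```

```bash
python3 - <<'E'
from h import *
where();print(delta((3,3,36),Rcase(45,25)))
p,d,q=lids("top")
E
```

```text
t 10.25 case [-92.2   3.2  35.9] F(case) [-4.2  0.5 -0.2] j [-0.49  0.9   1.44  0.61  1.49 -0.43]
(array([0.337, 0.002, 0.336]), array([0.001, 0.001, 0.004]))
lid 60 [-6.8 -1.3 76.3]
lid 155 [-54.1  -3.1  76.2]
```

Call:
send_rows --rows '[{"x":0.03,"y":0,"z":0.03,"ax":0,"ay":0,"az":0,"jaw":-1},{"x":0.06,"y":0,"z":0.06,"ax":0,"ay":0,"az":0,"jaw":-1},{"x":0.09,"y":0,"z":0.09,"ax":0,"ay":0,"az":0,"jaw":-1},{"x":0.12,"y":0,"z":0.12,"ax":0,"ay":0,"az":0,"jaw":-1},{"x":0.15,"y":0,"z":0.15,"ax":0,"ay":0,"az":0,"jaw":-1},{"x":0.18,"y":0,"z":0.18,"ax":0,"ay":0,"az":0,"jaw":-1},{"x":0.2,"y":0,"z":0.2,"ax":0,"ay":0,"az":0,"jaw":-1},{"x":0.22,"y":0,"z":0.22,"ax":0,"ay":0,"az":0,"jaw":-1},{"x":0.24,"y":0,"z":0.24,"ax":0,"ay":0,"az":0,"jaw":-1},{"x":0.26,"y":0,"z":0.26,"ax":0,"ay":0,"az":0,"jaw":-1}]'

```text
time: 11.55
tool_pos: [551.0, 76.8, 35.8]
tcp_rot: [-2.562, -0.697, 1.014]
contact_force: [-1.2, -5.3, -0.2]
grip_width: 0.4
finger_force: 2.8
```

```bash
python3 - <<'E'
from h import *
where();print(delta((3,3,36),Rcase(45,25)))
p,d=bot.capture("scene");cv2.imwrite("pics/s3.png",cv2.resize(p[140:260,240:460,::-1],None,fx=3.6,fy=3.6,interpolation=cv2.INTER_CUBIC))
E
```

```text
t 11.55 case [-19.1   3.4  35.8] F(case) [-5.5  0.3 -0.2] j [-0.38  0.89  1.48  0.68  1.42 -0.38]
(array([0.079, 0.002, 0.077]), array([0.001, 0.001, 0.004]))
```

View pics/s3.png

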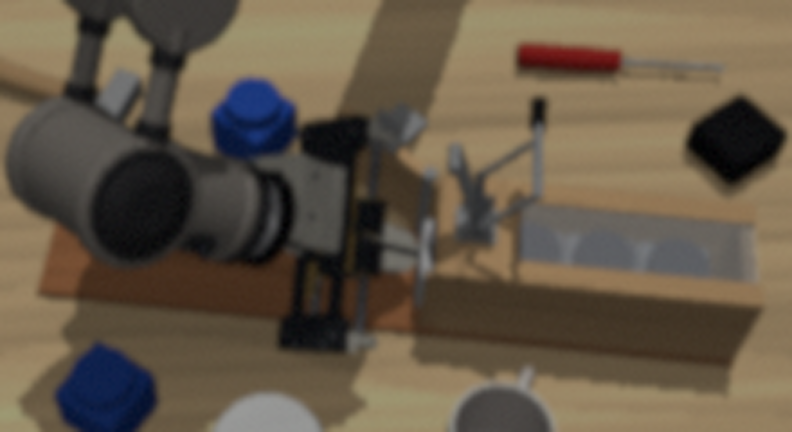

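The scene crop shows three lids under the glass roof at (540-680,250). The hand stays clear of the lever at (470,200), and the gate is untouched. I now push slowly home.

Call:
send_rows --rows '[{"x":0.01,"y":0,"z":0.01,"ax":0,"ay":0,"az":0,"jaw":-1},{"x":0.02,"y":0,"z":0.02,"ax":0,"ay":0,"az":0,"jaw":-1},{"x":0.03,"y":0,"z":0.03,"ax":0,"ay":0,"az":0,"jaw":-1},{"x":0.04,"y":0,"z":0.04,"ax":0,"ay":0,"az":0,"jaw":-1},{"x":0.05,"y":0,"z":0.05,"ax":0,"ay":0,"az":0,"jaw":-1},{"x":0.055,"y":0,"z":0.055,"ax":0,"ay":0,"az":0,"jaw":-1},{"x":0.06,"y":0,"z":0.06,"ax":0,"ay":0,"az":0,"jaw":-1},{"x":0.065,"y":0,"z":0.065,"ax":0,"ay":0,"az":0,"jaw":-1},{"x":0.07,"y":0,"z":0.07,"ax":0,"ay":0,"az":0,"jaw":-1},{"x":0.07,"y":0,"z":0.07,"ax":0,"ay":0,"az":0,"jaw":-1}]'

```text
time: 12.85
tool_pos: [553.9, 94.2, 35.7]
tcp_rot: [-2.564, -0.695, 1.016]
contact_force: [-4.2, -15.9, 2.9]
grip_width: 0.5
finger_force: 8.2
```

```bash
python3 - <<'E'
from h import *
where()
E
```

```text
t 12.85 case [-1.4  3.4 35.7] F(case) [-16.4   1.5   2.9] j [-0.35  0.88  1.48  0.7   1.41 -0.36]
```

Call:
send_rows --rows '[{"x":0.004,"y":0,"z":0.004,"ax":0,"ay":0,"az":0,"jaw":-1},{"x":0.008,"y":0,"z":0.008,"ax":0,"ay":0,"az":0,"jaw":-1},{"x":0.008,"y":0,"z":0.008,"ax":0,"ay":0,"az":0,"jaw":-1},{"x":0.008,"y":0,"z":0.008,"ax":0,"ay":0,"az":0,"jaw":-1},{"x":0.008,"y":0,"z":0.008,"ax":0,"ay":0,"az":0,"jaw":-1},{"x":0.008,"y":0,"z":0.008,"ax":0,"ay":0,"az":0,"jaw":-1},{"x":0.008,"y":0,"z":0.008,"ax":0,"ay":0,"az":0,"jaw":-1},{"x":0.008,"y":0,"z":0.008,"ax":0,"ay":0,"az":0,"jaw":-1},{"x":0.008,"y":0,"z":0.008,"ax":0,"ay":0,"az":0,"jaw":-1},{"x":0.008,"y":0,"z":0.008,"ax":0,"ay":0,"az":0,"jaw":-1}]'

```text
time: 14.1
tool_pos: [554.0, 94.6, 35.6]
tcp_rot: [-2.566, -0.694, 1.017]
contact_force: [-7.9, -26.3, 7.0]
grip_width: 0.2
finger_force: 13.4
```

```bash
python3 - <<'E'
from h import *
where()
o=bot.get_obs();p,d=bot.capture("top")
cv2.imwrite("pics/t3.png",cv2.resize(p[165:235,200:320,::-1],None,fx=6,fy=6,interpolation=cv2.INTER_CUBIC))
q=tocase(cloud(d,cam("top")))
# predicted lid centre pixels inside (z=76)
print(pix(toworld([[x,0,76] for x in (217,157,97)]),cam("top")).round(1))
E
```

```text
t 14.1 case [-1.   3.3 35.6] F(case) [-27.2   3.5   7. ] j [-0.35  0.88  1.48  0.7   1.41 -0.36]
[[220.9 188.4]
 [238.6 191.6]
 [256.4 194.8]]
```

View pics/t3.png

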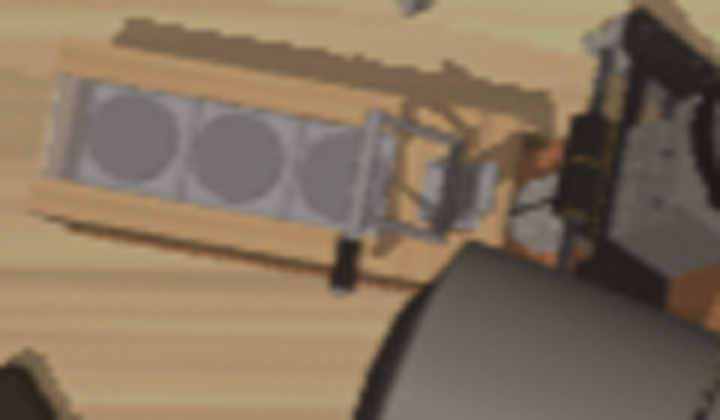

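The leading lid is at crop (132,137), against the grey back wall, and the force rose stiffly to 27 N, so the row is home. Several cues put the case origin about 4 mm further back, so I shift it. Now I retract.

Call:
send_rows --rows '[{"x":-0.1,"y":0,"z":-0.1,"ax":0,"ay":0,"az":0,"jaw":-1},{"x":-0.25,"y":0,"z":-0.25,"ax":0,"ay":0,"az":0,"jaw":-1},{"x":-0.4,"y":0,"z":-0.4,"ax":0,"ay":0,"az":0,"jaw":-1},{"x":-0.5,"y":0,"z":-0.5,"ax":0,"ay":0,"az":0,"jaw":-1},{"x":-0.5,"y":0,"z":-0.6,"ax":0,"ay":0,"az":0,"jaw":-1},{"x":-0.4,"y":0,"z":-0.8,"ax":0,"ay":0,"az":0,"jaw":-1},{"x":-0.2,"y":-0.1,"z":-1,"ax":0,"ay":0,"az":0,"jaw":-1},{"x":0,"y":-0.3,"z":-1,"ax":0,"ay":0,"az":0,"jaw":-1},{"x":0.1,"y":-0.5,"z":-1,"ax":0,"ay":0,"az":0,"jaw":-1},{"x":0.1,"y":-0.5,"z":-1,"ax":0,"ay":0,"az":0,"jaw":-1}]'

```text
time: 15.4
tool_pos: [508.5, -21.5, 221.3]
tcp_rot: [-2.566, -0.699, 1.018]
contact_force: [0.2, -0.2, 0.2]
grip_width: 0.2
finger_force: 0.0
```

```bash
sed -i 's/O=E\*183.6-F\*534.8/O=E*179.6-F*534.8/' h.py; python3 - <<'E'
from h import *
where()
print(delta((-50,136,250),Rcase(0,0)))
p,d,q=lids("top")
m=(q[...,1]>60)&(q[...,1]<140)&(q[...,0]<0)&(q[...,0]>-110)&(abs(q[...,2]-88)<4)
g=q[m];r=np.hypot(g[:,0]+5,g[:,1]-52);an=np.arctan2(-(g[:,0]+5),-(g[:,1]-52));print(m.sum(),np.median(an[r>70]))
E
```

```text
t 15.4 case [-118.9   29.5  221.3] F(case) [-0.2 -0.2  0.2] j [-0.55  0.63  1.4   0.59  1.78 -0.29]
(array([ 0.181, -0.542,  0.31 ]), array([-0.391, -0.738, -0.157]))
64 2.2426739355261374
```

Call:
send_rows --rows '[{"x":0.05,"y":-0.2,"z":0.1,"ax":-0.05,"ay":-0.1,"az":-0.02,"jaw":-1},{"x":0.1,"y":-0.4,"z":0.2,"ax":-0.1,"ay":-0.2,"az":-0.04,"jaw":-1},{"x":0.18,"y":-0.54,"z":0.31,"ax":-0.16,"ay":-0.3,"az":-0.06,"jaw":-1},{"x":0.18,"y":-0.54,"z":0.31,"ax":-0.24,"ay":-0.45,"az":-0.1,"jaw":-1},{"x":0.18,"y":-0.54,"z":0.31,"ax":-0.32,"ay":-0.6,"az":-0.13,"jaw":-1},{"x":0.18,"y":-0.54,"z":0.31,"ax":-0.39,"ay":-0.74,"az":-0.16,"jaw":-1},{"x":0.18,"y":-0.54,"z":0.31,"ax":-0.39,"ay":-0.74,"az":-0.16,"jaw":-1},{"x":0.18,"y":-0.54,"z":0.31,"ax":-0.39,"ay":-0.74,"az":-0.16,"jaw":-1},{"x":0.18,"y":-0.54,"z":0.31,"ax":-0.39,"ay":-0.74,"az":-0.16,"jaw":-1},{"x":0.18,"y":-0.54,"z":0.31,"ax":-0.39,"ay":-0.74,"az":-0.16,"jaw":-1}]'

```text
time: 16.7
tool_pos: [415.9, 61.3, 246.9]
tcp_rot: [-3.137, 0.001, 1.408]
contact_force: [-0.0, -0.2, -0.3]
grip_width: 0.2
finger_force: 0.0
```

```bash
python3 - <<'E'
from h import *
print(where().round(3))
print("down",delta((-50,136,55)))
H=np.array([-5,52])
for t in (2.25,2.1,1.9,1.7,1.5,1.3,1.1,.9,.7,.6):
    d=np.array([-np.sin(t),-np.cos(t)]);n=np.array([-np.cos(t),np.sin(t)])
    h=9.5*abs(n[0])+19*abs(n[1])+5
    xy=H+90*d+h*n;print(t,xy.round(),delta((*xy,55))[0])
E
```

```text
t 16.7 case [-52.1 134.2 246.9] F(case) [-0.2  0.  -0.3] j [-0.04  0.13  1.75 -0.    1.27  0.13]
[[ 1.    -0.001 -0.001]
 [-0.001 -1.     0.004]
 [-0.001 -0.004 -1.   ]]
down (array([ 0.012, -0.005,  0.96 ]), array([0., 0., 0.]))
2.25 [-59. 129.] [-0.033  0.032  0.96 ]
2.1 [-69. 120.] [-0.086  0.075  0.959]
1.9 [-82. 106.] [-0.147  0.146  0.959]
1.7 [-91.  88.] [-0.193  0.233  0.959]
1.5 [-97.  70.] [-0.221  0.324  0.959]
1.3 [-99.  53.] [-0.231  0.411  0.958]
1.1 [-97.  35.] [-0.224  0.502  0.958]
0.9 [-92.  16.] [-0.196  0.594  0.957]
0.7 [-82.  -1.] [-0.147  0.68   0.957]
0.6 [-75.  -9.] [-0.114  0.72   0.957]
```

Call:
send_rows --rows '[{"x":0.05,"y":-0.05,"z":0.2,"ax":0,"ay":0,"az":0,"jaw":-1},{"x":0.05,"y":-0.05,"z":0.4,"ax":0,"ay":0,"az":0,"jaw":-1},{"x":0.05,"y":-0.05,"z":0.6,"ax":0,"ay":0,"az":0,"jaw":-1},{"x":0.05,"y":-0.05,"z":0.8,"ax":0,"ay":0,"az":0,"jaw":-1},{"x":0.05,"y":-0.05,"z":0.96,"ax":0,"ay":0,"az":0,"jaw":-1},{"x":0.05,"y":-0.05,"z":0.96,"ax":0,"ay":0,"az":0,"jaw":-1},{"x":0.0,"y":0.0,"z":0.96,"ax":0,"ay":0,"az":0,"jaw":-1},{"x":-0.03,"y":0.03,"z":0.96,"ax":0,"ay":0,"az":0,"jaw":-1},{"x":-0.06,"y":0.05,"z":0.96,"ax":0,"ay":0,"az":0,"jaw":-1},{"x":-0.09,"y":0.08,"z":0.96,"ax":0,"ay":0,"az":0,"jaw":-1}]'

```text
time: 17.95
tool_pos: [428.4, 41.1, 55.8]
tcp_rot: [-3.139, 0.002, 1.41]
contact_force: [-0.3, 0.5, 0.2]
grip_width: 0.5
finger_force: 0.3
```

Call:
send_rows --rows '[{"x":-0.03,"y":0.035,"z":0,"ax":0,"ay":0,"az":0,"jaw":-1},{"x":-0.06,"y":0.07,"z":0,"ax":0,"ay":0,"az":0,"jaw":-1},{"x":-0.085,"y":0.11,"z":0,"ax":0,"ay":0,"az":0,"jaw":-1},{"x":-0.105,"y":0.155,"z":0,"ax":0,"ay":0,"az":0,"jaw":-1},{"x":-0.12,"y":0.2,"z":0,"ax":0,"ay":0,"az":0,"jaw":-1},{"x":-0.13,"y":0.245,"z":0,"ax":0,"ay":0,"az":0,"jaw":-1},{"x":-0.14,"y":0.29,"z":0,"ax":0,"ay":0,"az":0,"jaw":-1},{"x":-0.14,"y":0.335,"z":0,"ax":0,"ay":0,"az":0,"jaw":-1},{"x":-0.14,"y":0.38,"z":0,"ax":0,"ay":0,"az":0,"jaw":-1},{"x":-0.135,"y":0.42,"z":0,"ax":0,"ay":0,"az":0,"jaw":-1}]'

```text
time: 19.2
tool_pos: [507.2, 1.6, 55.1]
tcp_rot: [-3.139, 0.002, 1.411]
contact_force: [0.1, -0.6, -0.2]
grip_width: 0.6
finger_force: 0.3
```

```bash
cat >> h.py <<'E'
def gate(n="top"):
    p,d=bot.capture(n);q=tocase(cloud(d,cam(n,bot.get_obs())))
    m=(abs(q[...,2]-88)<3.5)&(d>250);g=q[m];r=np.hypot(g[:,0]+5,g[:,1]-52);an=np.arctan2(-(g[:,0]+5),-(g[:,1]-52));k=(r>72)&(r<106)&(g[:,0]<3);print("gate",k.sum(),np.percentile(an[k],[10,50,90]).round(2) if k.sum() else "");return p
E
python3 - <<'E'
from h import *
where()
p=gate();H=np.array([-5,52])
for t in (1.1,.9,.7,.6,.5,.4):
    d=np.array([-np.sin(t),-np.cos(t)]);n=np.array([-np.cos(t),np.sin(t)])
    h=9.5*abs(n[0])+19*abs(n[1])+5
    xy=H+90*d+h*n;print(t,xy.round(),delta((*xy,55))[0])
E
```

```text
t 19.2 case [-96.3  34.4  55.1] F(case) [-0.6 -0.1 -0.2] j [-0.15  0.52  1.78 -0.    0.84  0.01]
gate 2 [-0.07 -0.05 -0.04]
1.1 [-97.  35.] [-0.004 -0.006  0.001]
0.9 [-92.  16.] [0.024 0.085 0.001]
0.7 [-82.  -1.] [0.073 0.172 0.001]
0.6 [-75.  -9.] [0.105 0.211 0.001]
0.5 [-68. -16.] [0.142 0.248 0.001]
0.4 [-60. -23.] [0.183 0.28  0.001]
```

Call:
send_rows --rows '[{"x":0.01,"y":0.04,"z":0,"ax":0,"ay":0,"az":0,"jaw":-1},{"x":0.025,"y":0.085,"z":0,"ax":0,"ay":0,"az":0,"jaw":-1},{"x":0.05,"y":0.13,"z":0,"ax":0,"ay":0,"az":0,"jaw":-1},{"x":0.075,"y":0.17,"z":0,"ax":0,"ay":0,"az":0,"jaw":-1},{"x":0.11,"y":0.21,"z":0,"ax":0,"ay":0,"az":0,"jaw":-1},{"x":0.145,"y":0.25,"z":0,"ax":0,"ay":0,"az":0,"jaw":-1},{"x":0.165,"y":0.265,"z":0,"ax":0,"ay":0,"az":0,"jaw":-1},{"x":0.1,"y":0.265,"z":0,"ax":0,"ay":0,"az":0,"jaw":-1},{"x":0.0,"y":0.3,"z":0,"ax":0,"ay":0,"az":0,"jaw":-1},{"x":-0.1,"y":0.3,"z":0,"ax":0,"ay":0,"az":0,"jaw":-1}]'

```text
time: 20.5
tool_pos: [562.9, -29.0, 54.9]
tcp_rot: [-3.139, 0.002, 1.411]
contact_force: [-1.0, -0.1, -0.0]
grip_width: 0.7
finger_force: 0.0
```

```bash
python3 - <<'E'
from h import *
where()
p=gate()
print(delta((-110,-36,50),Rcase(45,0)))
E
```

```text
t 20.5 case [-117.6  -25.4   54.9] F(case) [-0.2  1.  -0. ] j [-0.19  0.6   1.62 -0.    0.92 -0.02]
gate 9 [0.2  0.3  0.33]
(array([0.049, 0.054, 0.024]), array([-0.003,  0.753, -0.001]))
```

Call:
send_rows --rows '[{"x":0,"y":0.05,"z":0,"ax":0,"ay":0.15,"az":0,"jaw":-1},{"x":0,"y":0.05,"z":0,"ax":0,"ay":0.3,"az":0,"jaw":-1},{"x":0,"y":0.05,"z":0,"ax":0,"ay":0.45,"az":0,"jaw":-1},{"x":0,"y":0.05,"z":0,"ax":0,"ay":0.6,"az":0,"jaw":-1},{"x":0,"y":0.05,"z":0,"ax":0,"ay":0.75,"az":0,"jaw":-1},{"x":0.05,"y":0.05,"z":0,"ax":0,"ay":0.75,"az":0,"jaw":-1},{"x":0.15,"y":0.05,"z":0,"ax":0,"ay":0.75,"az":0,"jaw":-1},{"x":0.25,"y":0.05,"z":0,"ax":0,"ay":0.75,"az":0,"jaw":-1},{"x":0.35,"y":0.05,"z":0,"ax":0,"ay":0.75,"az":0,"jaw":-1},{"x":0.4,"y":0.05,"z":0,"ax":0,"ay":0.75,"az":0,"jaw":-1}]'

```text
time: 21.8
tool_pos: [585.3, 52.1, 55.3]
tcp_rot: [-3.139, -0.783, 1.411]
contact_force: [0.3, -0.8, -0.1]
grip_width: 0.3
finger_force: 0.3
```

```bash
python3 - <<'E'
from h import *
print(where().round(2))
print(delta((-17,-36,52)))
E
```

```text
t 21.8 case [-33.9 -34.5  55.3] F(case) [-0.8 -0.5 -0.1] j [-0.43  0.76  1.64  0.83  1.17 -0.78]
[[ 0.71  0.    0.71]
 [ 0.   -1.    0.  ]
 [ 0.71 -0.   -0.71]]
(array([0.048, 0.008, 0.071]), array([0., 0., 0.]))
```

Call:
send_rows --rows '[{"x":0.01,"y":0,"z":0.01,"ax":0,"ay":0,"az":0,"jaw":-1},{"x":0.02,"y":0,"z":0.02,"ax":0,"ay":0,"az":0,"jaw":-1},{"x":0.03,"y":0,"z":0.03,"ax":0,"ay":0,"az":0,"jaw":-1},{"x":0.04,"y":0,"z":0.04,"ax":0,"ay":0,"az":0,"jaw":-1},{"x":0.05,"y":0,"z":0.05,"ax":0,"ay":0,"az":0,"jaw":-1},{"x":0.055,"y":0,"z":0.055,"ax":0,"ay":0,"az":0,"jaw":-1},{"x":0.06,"y":0,"z":0.06,"ax":0,"ay":0,"az":0,"jaw":-1},{"x":0.065,"y":0,"z":0.065,"ax":0,"ay":0,"az":0,"jaw":-1},{"x":0.07,"y":0,"z":0.07,"ax":0,"ay":0,"az":0,"jaw":-1},{"x":0.07,"y":0,"z":0.07,"ax":0,"ay":0,"az":0,"jaw":-1}]'

```text
time: 23.05
tool_pos: [589.6, 67.7, 54.8]
tcp_rot: [-3.141, -0.782, 1.409]
contact_force: [3.0, -7.7, -0.4]
grip_width: 0.2
finger_force: 5.1
```

```bash
python3 - <<'E'
from h import *
where()
E
```

```text
t 23.05 case [-17.8 -36.2  54.8] F(case) [-7.2 -4.2 -0.4] j [-0.4   0.75  1.64  0.85  1.15 -0.77]
```

Gate shut with 7 N against the mouth. I back off, rise, and look at the latch from above.

Call:
send_rows --rows '[{"x":-0.08,"y":0,"z":-0.08,"ax":0,"ay":0,"az":0,"jaw":-1},{"x":-0.2,"y":0,"z":-0.2,"ax":0,"ay":0,"az":0,"jaw":-1},{"x":-0.25,"y":0,"z":-0.3,"ax":0,"ay":0,"az":0,"jaw":-1},{"x":-0.1,"y":0,"z":-0.5,"ax":0,"ay":0,"az":0,"jaw":-1},{"x":0.1,"y":0,"z":-0.7,"ax":0,"ay":0,"az":0,"jaw":-1},{"x":0.3,"y":0,"z":-0.9,"ax":0,"ay":-0.1,"az":0,"jaw":-1},{"x":0.45,"y":-0.1,"z":-1,"ax":0,"ay":-0.25,"az":0,"jaw":-1},{"x":0.6,"y":-0.2,"z":-1,"ax":0,"ay":-0.4,"az":0,"jaw":-1},{"x":0.7,"y":-0.2,"z":-1,"ax":0,"ay":-0.55,"az":0,"jaw":-1},{"x":0.7,"y":-0.2,"z":-1,"ax":0,"ay":-0.75,"az":0,"jaw":-1}]'

```text
time: 24.3
tool_pos: [542.8, 34.5, 298.3]
tcp_rot: [3.14, -0.015, 1.41]
contact_force: [-0.4, -0.3, -0.4]
grip_width: 0.6
finger_force: 0.0
```

```bash
python3 - <<'E'
from h import *
print(where().round(2)); p=gate()
o=bot.get_obs();p,d=bot.capture("wrist");cv2.imwrite("pics/w5.png",p[:,:,::-1]);q=tocase(cloud(d,cam("wrist",o)))
m=(q[...,2]>170)&(q[...,2]<200)&(d>200)
for a,b in((34,40),(40,50),(50,60),(60,70)):
    k=m&(q[...,0]>40)&(q[...,1]>a)&(q[...,1]<b)
    if k.sum():print("bar",a,k.sum(),np.percentile(q[k],[2,98],axis=0).round(1).tolist())
k=m&(abs(q[...,1])<14)&(q[...,0]<40)
if k.sum():print("lever top",np.percentile(q[k],[2,98],axis=0).round(1).tolist())
print(delta((100,53,260),Rcase(0,0)),delta((100,53,172)))
E
```

```text
t 24.3 case [-58.1   4.6 298.3] F(case) [-0.4  0.3 -0.4] j [-0.09  0.33  1.34  0.02  1.46  0.07]
[[ 1.    0.    0.02]
 [ 0.   -1.   -0.  ]
 [ 0.02  0.   -1.  ]]
gate 0 
bar 34 150 [[63.1, 34.1, 183.1], [74.8, 39.9, 190.8]]
bar 40 299 [[62.9, 40.4, 183.8], [75.2, 49.6, 190.9]]
bar 50 307 [[62.9, 50.1, 183.7], [75.0, 59.7, 191.4]]
bar 60 159 [[63.0, 60.2, 183.2], [74.9, 67.4, 190.6]]
lever top [[2.7, -11.7, 171.1], [15.6, 11.9, 189.1]]
(array([ 0.774, -0.233,  0.199]), array([-0.001, -0.018,  0.007])) (array([ 0.766, -0.233,  0.639]), array([0., 0., 0.]))
```

View pics/w5.png

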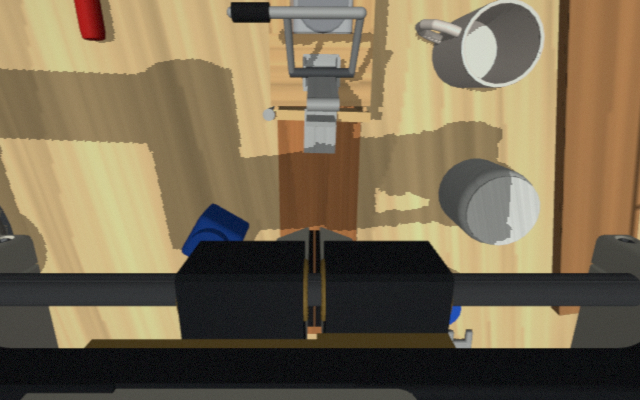

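The wrist view shows the gate shut across the mouth (line at row 108), the keeper at (320,130), the lever at (320,85), and the loop bar thrown back with its sleeve at (248,12). Next I go behind the sleeve.

Call:
send_rows --rows '[{"x":0.2,"y":-0.1,"z":0,"ax":0,"ay":-0.02,"az":0,"jaw":-1},{"x":0.4,"y":-0.2,"z":0,"ax":0,"ay":-0.02,"az":0,"jaw":-1},{"x":0.6,"y":-0.23,"z":0,"ax":0,"ay":-0.02,"az":0,"jaw":-1},{"x":0.77,"y":-0.23,"z":0,"ax":0,"ay":-0.02,"az":0,"jaw":-1},{"x":0.77,"y":-0.23,"z":0,"ax":0,"ay":-0.02,"az":0,"jaw":-1},{"x":0.77,"y":-0.23,"z":0.2,"ax":0,"ay":-0.02,"az":0,"jaw":-1},{"x":0.77,"y":-0.23,"z":0.4,"ax":0,"ay":-0.02,"az":0,"jaw":-1},{"x":0.77,"y":-0.23,"z":0.6,"ax":0,"ay":-0.02,"az":0,"jaw":-1},{"x":0.77,"y":-0.23,"z":0.64,"ax":0,"ay":-0.02,"az":0,"jaw":-1},{"x":0.77,"y":-0.23,"z":0.64,"ax":0,"ay":-0.02,"az":0,"jaw":-1}]'

```text
time: 25.65
tool_pos: [522.5, 195.0, 171.2]
tcp_rot: [-3.138, 0.0, 1.409]
contact_force: [-0.0, 0.9, 0.0]
grip_width: 0.5
finger_force: 0.0
```

```bash
python3 - <<'E'
from h import *
print(where().round(2)); print(delta((10,53,176)))
E
```

```text
t 25.65 case [ 97.1  50.5 171.2] F(case) [0.9 0.2 0. ] j [0.22 0.45 1.51 0.   1.18 0.38]
[[ 1.  0. -0.]
 [ 0. -1.  0.]
 [-0. -0. -1.]]
(array([-0.435, -0.013, -0.024]), array([0., 0., 0.]))
```

Call:
send_rows --rows '[{"x":-0.05,"y":-0.01,"z":0,"ax":0,"ay":0,"az":0,"jaw":-1},{"x":-0.1,"y":-0.01,"z":0,"ax":0,"ay":0,"az":0,"jaw":-1},{"x":-0.15,"y":-0.01,"z":0,"ax":0,"ay":0,"az":0,"jaw":-1},{"x":-0.2,"y":-0.01,"z":0,"ax":0,"ay":0,"az":0,"jaw":-1},{"x":-0.25,"y":-0.01,"z":0,"ax":0,"ay":0,"az":0,"jaw":-1},{"x":-0.3,"y":-0.01,"z":0,"ax":0,"ay":0,"az":0,"jaw":-1},{"x":-0.35,"y":-0.01,"z":0,"ax":0,"ay":0,"az":0,"jaw":-1},{"x":-0.4,"y":-0.01,"z":0,"ax":0,"ay":0,"az":0,"jaw":-1},{"x":-0.44,"y":-0.01,"z":0,"ax":0,"ay":0,"az":0,"jaw":-1},{"x":-0.44,"y":-0.01,"z":0,"ax":0,"ay":0,"az":0,"jaw":-1}]'

```text
time: 26.9
tool_pos: [506.1, 108.9, 170.7]
tcp_rot: [-3.139, 0.001, 1.41]
contact_force: [-0.2, 0.7, -0.5]
grip_width: 0.3
finger_force: 0.0
```

```bash
python3 - <<'E'
from h import *
where()
p,d=bot.capture("scene");cv2.imwrite("pics/s6.png",cv2.resize(p[140:260,270,None][:0] if 0 else p[150:250,310:470,::-1],None,fx=4.5,fy=4.5,interpolation=cv2.INTER_CUBIC))
E
```

```text
t 26.9 case [  9.4  52.8 170.7] F(case) [ 0.7  0.3 -0.5] j [ 0.06  0.38  1.63 -0.    1.13  0.22]
```

View pics/s6.png

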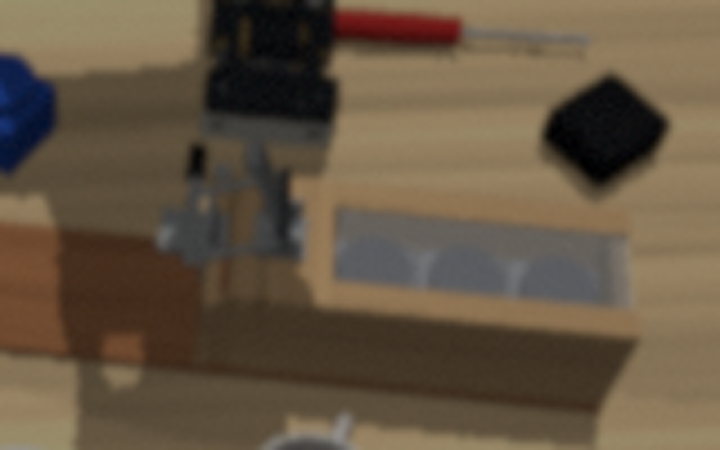

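The loop has flipped over, with its sleeve now at (197,160) beside the keeper. I raise the hand over to the mouth side of the lever and measure.

Call:
send_rows --rows '[{"x":0.05,"y":0,"z":-0.15,"ax":0,"ay":0,"az":0,"jaw":-1},{"x":0.05,"y":0,"z":-0.35,"ax":0,"ay":0,"az":0,"jaw":-1},{"x":0,"y":0.05,"z":-0.45,"ax":0,"ay":0,"az":0,"jaw":-1},{"x":-0.15,"y":0.15,"z":-0.45,"ax":0,"ay":0,"az":0,"jaw":-1},{"x":-0.3,"y":0.26,"z":-0.45,"ax":0,"ay":0,"az":0,"jaw":-1},{"x":-0.45,"y":0.26,"z":-0.45,"ax":0,"ay":0,"az":0,"jaw":-1},{"x":-0.45,"y":0.26,"z":-0.45,"ax":0,"ay":0,"az":0,"jaw":-1},{"x":-0.45,"y":0.26,"z":-0.45,"ax":0,"ay":0,"az":0,"jaw":-1},{"x":-0.45,"y":0.26,"z":-0.45,"ax":0,"ay":0,"az":0,"jaw":-1},{"x":-0.45,"y":0.26,"z":-0.45,"ax":0,"ay":0,"az":0,"jaw":-1}]'

```text
time: 28.2
tool_pos: [543.4, 13.1, 260.7]
tcp_rot: [-3.139, 0.001, 1.412]
contact_force: [0.3, -0.0, 0.2]
grip_width: 0.5
finger_force: 0.0
```

```bash
cat >> h.py <<'E'
def latch():
    o=bot.get_obs();p,d=bot.capture("wrist");q=tocase(cloud(d,cam("wrist",o)));v=d>120
    k=v&(q[...,1]>42)&(q[...,1]<62)&(q[...,0]>-60)&(q[...,0]<-8)&(q[...,2]>89)&(q[...,2]<190)
    print("sleeve",k.sum(),np.percentile(q[k],[2,50,98],axis=0).round(1).tolist() if k.sum() else "")
    k=v&(abs(q[...,1])<11)&(q[...,0]>-15)&(q[...,0]<125)&(q[...,2]>108)&(q[...,2]<200)
    if k.sum():
        L=q[k];r=np.hypot(L[:,0]-35,L[:,2]-110);s=L[(r>60)&(r<88)];print("lever end",len(s),s.mean(0).round(1) if len(s) else "",np.median(np.arctan2(s[:,2]-110,s[:,0]-35)) if len(s) else "")
    return p
E
python3 - <<'E'
from h import *
where();p=latch();cv2.imwrite("pics/w7.png",p[:,:,::-1]);print(delta((-35,0,165),Rcase(0,0)))
E
```

```text
t 28.2 case [-79.1   0.6 260.7] F(case) [ 0.  -0.3  0.2] j [-0.12  0.35  1.41 -0.    1.38  0.04]
sleeve 420 [[-30.3, 42.5, 90.3], [-22.5, 51.9, 103.6], [-8.4, 61.7, 106.1]]
lever end 828 [ 8.600e+00 -1.000e-01  1.839e+02] 1.8994801538482098
(array([0.222, 0.005, 0.478]), array([-0.003,  0.001,  0.003]))
```

View pics/w7.png

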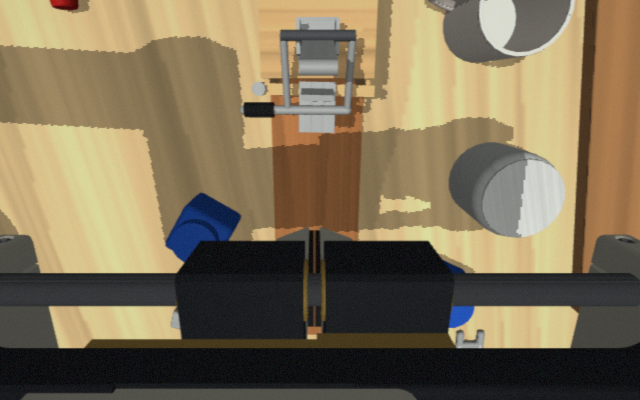

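The loop bar lies at x≈-24 with its top at z≈106, on the ledge outside the lip, and the lever is at 1.92. Next I descend on the mouth side and push the lever over.

Call:
send_rows --rows '[{"x":0.1,"y":0.0,"z":0,"ax":0,"ay":0,"az":0,"jaw":-1},{"x":0.2,"y":0.0,"z":0.1,"ax":0,"ay":0,"az":0,"jaw":-1},{"x":0.2,"y":0.0,"z":0.25,"ax":0,"ay":0,"az":0,"jaw":-1},{"x":0.2,"y":0.0,"z":0.4,"ax":0,"ay":0,"az":0,"jaw":-1},{"x":0.2,"y":0.0,"z":0.48,"ax":0,"ay":0,"az":0,"jaw":-1},{"x":0.22,"y":0.0,"z":0.48,"ax":0,"ay":0,"az":0,"jaw":-1},{"x":0.26,"y":0.0,"z":0.48,"ax":0,"ay":0,"az":0,"jaw":-1},{"x":0.3,"y":0.0,"z":0.48,"ax":0,"ay":0,"az":0,"jaw":-1},{"x":0.34,"y":0.0,"z":0.48,"ax":0,"ay":0,"az":0,"jaw":-1},{"x":0.38,"y":0.0,"z":0.48,"ax":0,"ay":0,"az":0,"jaw":-1}]'

```text
time: 29.5
tool_pos: [555.5, 87.7, 165.0]
tcp_rot: [-3.139, 0.001, 1.411]
contact_force: [-0.0, -1.8, 1.5]
grip_width: -0.2
finger_force: 0.7
```

```bash
python3 - <<'E'
from h import *
where()
for t in (1.9,1.75,1.57,1.4,1.25,1.1,1.0,.9,.8,.7,.6,.5,.4,.3,.2,.1,0):
    c=np.array([35,110])+66*np.array([np.cos(t),np.sin(t)])+0*np.array([-np.sin(t),np.cos(t)])
    print(t,(c[0]-9.5).round(),c[1].round(),delta((c[0]-9.5,0,c[1]))[0])
E
```

```text
t 29.5 case [ -3.5   0.7 165. ] F(case) [-1.8 -0.3  1.5] j [ 0.02  0.47  1.51 -0.    1.17  0.18]
1.9 4.0 172.0 [ 0.038  0.004 -0.037]
1.75 14.0 175.0 [ 0.086  0.004 -0.05 ]
1.57 26.0 176.0 [ 0.145  0.004 -0.055]
1.4 37.0 175.0 [ 0.201  0.004 -0.05 ]
1.25 46.0 173.0 [ 0.249  0.004 -0.039]
1.1 55.0 169.0 [ 0.295  0.004 -0.019]
1.0 61.0 166.0 [ 0.323  0.004 -0.003]
0.9 67.0 162.0 [0.35  0.004 0.016]
0.8 71.0 157.0 [0.375 0.004 0.038]
0.7 76.0 153.0 [0.398 0.004 0.062]
0.6 80.0 147.0 [0.418 0.005 0.088]
0.5 83.0 142.0 [0.435 0.005 0.116]
0.4 86.0 136.0 [0.449 0.005 0.146]
0.3 89.0 130.0 [0.461 0.005 0.177]
0.2 90.0 123.0 [0.469 0.005 0.209]
0.1 91.0 117.0 [0.474 0.005 0.241]
0 92.0 110.0 [0.475 0.005 0.274]
```

Call:
send_rows --rows '[{"x":0.04,"y":0,"z":-0.03,"ax":0,"ay":0,"az":0,"jaw":-1},{"x":0.085,"y":0,"z":-0.05,"ax":0,"ay":0,"az":0,"jaw":-1},{"x":0.115,"y":0,"z":-0.053,"ax":0,"ay":0,"az":0,"jaw":-1},{"x":0.145,"y":0,"z":-0.055,"ax":0,"ay":0,"az":0,"jaw":-1},{"x":0.175,"y":0,"z":-0.053,"ax":0,"ay":0,"az":0,"jaw":-1},{"x":0.205,"y":0,"z":-0.05,"ax":0,"ay":0,"az":0,"jaw":-1},{"x":0.23,"y":0,"z":-0.045,"ax":0,"ay":0,"az":0,"jaw":-1},{"x":0.25,"y":0,"z":-0.039,"ax":0,"ay":0,"az":0,"jaw":-1},{"x":0.275,"y":0,"z":-0.028,"ax":0,"ay":0,"az":0,"jaw":-1},{"x":0.295,"y":0,"z":-0.019,"ax":0,"ay":0,"az":0,"jaw":-1}]'

```text
time: 30.75
tool_pos: [564.7, 145.6, 168.2]
tcp_rot: [-3.139, 0.001, 1.411]
contact_force: [-0.3, -3.6, -0.5]
grip_width: 0.3
finger_force: 1.5
```

```bash
python3 - <<'E'
from h import *
where();latch()
for t in (1.1,1.0,.9,.8,.7,.6,.5,.4,.3,.2,.1,0,-.05):
    c=np.array([35,110])+66*np.array([np.cos(t),np.sin(t)])
    print(t,delta((c[0]-9.5,0,c[1]))[0])
E
```

```text
t 30.75 case [ 55.1   1.  168.2] F(case) [-3.6 -0.3 -0.5] j [ 0.12  0.5   1.44 -0.    1.2   0.28]
sleeve 0 
lever end 1646 [ 69.3   0.3 182.4] 1.1245729622189278
1.1 [ 0.     0.005 -0.004]
1.0 [0.029 0.005 0.012]
0.9 [0.056 0.006 0.031]
0.8 [0.08  0.006 0.053]
0.7 [0.103 0.006 0.077]
0.6 [0.123 0.006 0.103]
0.5 [0.14  0.006 0.131]
0.4 [0.154 0.006 0.161]
0.3 [0.166 0.006 0.192]
0.2 [0.174 0.006 0.224]
0.1 [0.179 0.006 0.257]
0 [0.181 0.007 0.29 ]
-0.05 [0.18  0.007 0.306]
```

Call:
send_rows --rows '[{"x":0.015,"y":0,"z":0.006,"ax":0,"ay":0,"az":0,"jaw":-1},{"x":0.03,"y":0,"z":0.013,"ax":0,"ay":0,"az":0,"jaw":-1},{"x":0.045,"y":0,"z":0.023,"ax":0,"ay":0,"az":0,"jaw":-1},{"x":0.058,"y":0,"z":0.033,"ax":0,"ay":0,"az":0,"jaw":-1},{"x":0.07,"y":0,"z":0.044,"ax":0,"ay":0,"az":0,"jaw":-1},{"x":0.08,"y":0,"z":0.055,"ax":0,"ay":0,"az":0,"jaw":-1},{"x":0.092,"y":0,"z":0.067,"ax":0,"ay":0,"az":0,"jaw":-1},{"x":0.103,"y":0,"z":0.08,"ax":0,"ay":0,"az":0,"jaw":-1},{"x":0.113,"y":0,"z":0.092,"ax":0,"ay":0,"az":0,"jaw":-1},{"x":0.123,"y":0,"z":0.106,"ax":0,"ay":0,"az":0,"jaw":-1}]'

```text
time: 32.05
tool_pos: [568.6, 170.1, 146.9]
tcp_rot: [-3.139, 0.0, 1.411]
contact_force: [0.6, -1.3, 0.5]
grip_width: 0.3
finger_force: 0.5
```

```bash
python3 - <<'E'
from h import *
where()
for n in ("scene","top"):
    p,d=bot.capture(n);q=tocase(cloud(d,cam(n)))
    k=(q[...,1]>40)&(q[...,1]<64)&(q[...,0]>-45)&(q[...,0]<5)&(q[...,2]>97)&(q[...,2]<150)&(p.max(-1)<60)
    print(n,k.sum(),np.median(q[k],axis=0).round(1) if k.sum() else "")
for t in (.6,.5,.4,.3,.2,.1,0,-.05):
    c=np.array([35,110])+66*np.array([np.cos(t),np.sin(t)])
    print(t,delta((c[0]-9.5,0,c[1]))[0])
E
```

```text
t 32.05 case [ 79.9   1.1 146.9] F(case) [-1.2 -0.8  0.5] j [0.16 0.54 1.44 0.   1.17 0.32]
scene 22 [-15.   51.7 103.7]
top 22 [-12.5  51.3 105.1]
0.6 [-0.     0.006 -0.003]
0.5 [0.017 0.006 0.026]
0.4 [0.032 0.006 0.055]
0.3 [0.043 0.006 0.086]
0.2 [0.051 0.006 0.118]
0.1 [0.056 0.006 0.151]
0 [0.058 0.007 0.184]
-0.05 [0.057 0.007 0.2  ]
```

The bar is still hooked (x≈-14, z≈98), so I press the lever down.

Call:
send_rows --rows '[{"x":0.017,"y":0,"z":0.026,"ax":0,"ay":0,"az":0,"jaw":-1},{"x":0.025,"y":0,"z":0.042,"ax":0,"ay":0,"az":0,"jaw":-1},{"x":0.032,"y":0,"z":0.06,"ax":0,"ay":0,"az":0,"jaw":-1},{"x":0.04,"y":0,"z":0.08,"ax":0,"ay":0,"az":0,"jaw":-1},{"x":0.046,"y":0,"z":0.1,"ax":0,"ay":0,"az":0,"jaw":-1},{"x":0.05,"y":0,"z":0.12,"ax":0,"ay":0,"az":0,"jaw":-1},{"x":0.055,"y":0,"z":0.145,"ax":0,"ay":0,"az":0,"jaw":-1},{"x":0.057,"y":0,"z":0.17,"ax":0,"ay":0,"az":0,"jaw":-1},{"x":0.058,"y":0,"z":0.185,"ax":0,"ay":0,"az":0,"jaw":-1},{"x":0.058,"y":0,"z":0.185,"ax":0,"ay":0,"az":0,"jaw":-1}]'

```text
time: 33.4
tool_pos: [570.4, 181.1, 112.4]
tcp_rot: [-3.14, 0.001, 1.411]
contact_force: [-6.6, -1.7, 15.9]
grip_width: 0.2
finger_force: 7.9
```

```bash
python3 - <<'E'
from h import *
where()
E
```

```text
t 33.4 case [ 91.1   1.1 112.4] F(case) [-2.8  6.3 15.9] j [ 0.18  0.58  1.47 -0.    1.1   0.34]
```

Firm contact at z=112.4, so the lever is flat. I retreat straight up and back, then verify.

Call:
send_rows --rows '[{"x":0,"y":0,"z":-0.1,"ax":0,"ay":0,"az":0,"jaw":-1},{"x":0,"y":0,"z":-0.3,"ax":0,"ay":0,"az":0,"jaw":-1},{"x":0,"y":0,"z":-0.6,"ax":0,"ay":0,"az":0,"jaw":-1},{"x":-0.2,"y":0,"z":-0.8,"ax":0,"ay":0,"az":0,"jaw":-1},{"x":-0.5,"y":0,"z":-0.9,"ax":0,"ay":0,"az":0,"jaw":-1},{"x":-0.7,"y":0,"z":-0.9,"ax":0,"ay":0,"az":0,"jaw":-1},{"x":-0.7,"y":0,"z":-0.9,"ax":0,"ay":0,"az":0,"jaw":-1},{"x":-0.7,"y":0,"z":-0.9,"ax":0,"ay":0,"az":0,"jaw":-1},{"x":-0.7,"y":0,"z":-0.9,"ax":0,"ay":0,"az":0,"jaw":-1},{"x":-0.7,"y":0,"z":-0.9,"ax":0,"ay":0,"az":0,"jaw":-1}]'

```text
time: 34.65
tool_pos: [548.5, 44.1, 289.9]
tcp_rot: [-3.138, 0.001, 1.412]
contact_force: [0.5, -0.3, 0.6]
grip_width: 0.7
finger_force: 0.0
```

```bash
python3 - <<'E'
from h import *
where();p=latch();cv2.imwrite("pics/w9.png",p[:,:,::-1])
o=bot.get_obs();p,d=bot.capture("wrist");q=tocase(cloud(d,cam("wrist",o)))
k=(d>120)&(abs(q[...,2]-88)<2)&(q[...,0]<2)&(q[...,0]>-30)&(abs(q[...,1])<51)
for a,b in((25,48),(-48,-25)):
    m=k&(q[...,1]>a)&(q[...,1]<b);print("gate top x",m.sum(),np.percentile(q[m][:,0],[3,50,97]).round(1) if m.sum() else "")
E
```

```text
t 34.65 case [-47.8   0.6 289.9] F(case) [-0.2 -0.6  0.6] j [-0.06  0.35  1.34 -0.    1.46  0.1 ]
sleeve 303 [[-21.2, 42.4, 92.2], [-14.1, 52.0, 105.4], [-8.9, 61.5, 107.5]]
lever end 65 [ 9.590e+01 -1.000e-01  1.132e+02] 0.053787985474184716
gate top x 163 [-11.3  -6.3  -0.4]
gate top x 189 [-11.2  -6.2  -0.3]
```

View pics/w9.png

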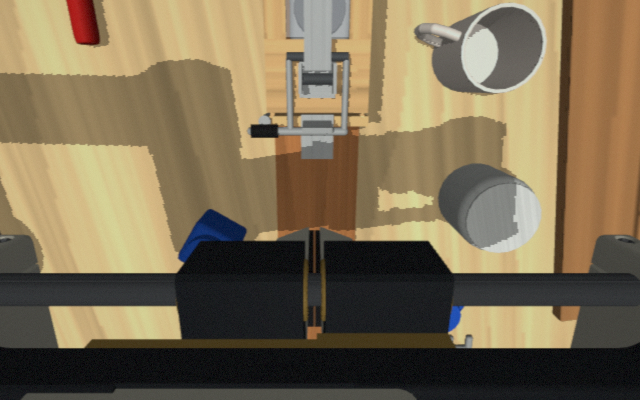

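The wrist view shows the lever flat along (318,40), the loop bar hooked outside the lip at row 131, and the gate shut square at x=-11..0. Hand in.

```bash
python3 -c "
from plant import bot
print(bot.close_job())"
```

```text
the job is handed in; nothing more can be done
None
```

I handed the job in at about 35 s. By my last measurements the row is home against the back wall, the gate is shut, the loop is hooked outside the lip and the lever is flat, but the hand-in returned no verdict.

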